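# Make up two tea gift sets

### The arm

A 6-joint arm with a two-finger parallel gripper is mounted at the origin on the work surface. World frame = base frame: x ahead of the robot, y to its left, z up, the work surface at z = 0. Lengths are in m, angles in rad, forces in N, time in s.
With the tool pointing down it reaches from about 0.325 to 0.775 m from the base axis. Payload 5.5 kg.
Tool frame: the origin (TCP) lies on the centre line of the jaws, within the pads' length; the fingertips stand robot.tips_ahead ahead of it and the grasp point (between the pads) is the TCP (robot.tips_ahead is the distance from the TCP to the fingertips, in m); x points along the fingers, y is the direction in which the jaws open and shut, and the axes are right-handed (so a half turn about x gives the same grasp; the last joint's range is limited). The gripper opens to 85 mm and grips with 20 to 120 N. Pads are 22 mm wide; open, the fingers measure 114 mm over their backs; the gripper's body (76 mm by 85 mm) begins 54 mm behind the grasp point. The pads swing forward as they close: fully open they stand 13 mm farther back than shut.
Start: joints at [1.222, 0.091, 1.231, -0, 1.82, -0.057], TCP at [0.173, 0.575, 0.25] pointing down, gripper open.
Joint ranges: [-2.87, 2.87], [-0.86, 2.18], [0.17, 2.46], [-1.51, 4.65], [0.06, 2.69], [-2.65, 2.65]. Speed limits (rad/s): [2.57, 2.57, 3.01, 3.14, 3.14, 3.14].

### API

Orientations are given as a rotation vector (axis times angle).
In Python, from cell import robot gives the robot as it stands.
- The arm moves only by the tool arm_command, never from a script. Its argument "rows" is a list of rows, each a list of 2 entries, a list of its own where there are three numbers: the shift along the tool's x, y, z in m, then the turn, a rotation vector about the tool's x, y, z in rad. In form: [[[x, y, z], [ax, ay, az]], ...]. A call has 1 to 8 rows; each row shifts and turns the commanded pose from where the row before left it, along the tool's axes as they then stand; what a row does not reach is not made up. A row lasts 1/10 s, in which the tool goes at most 50 mm and 8.59 degrees, less where a joint would pass 70% of its speed; a pose out of reach is approached as far as the arm can. A call with a gripper value outside its range is refused whole. "jaw" is the opening, from -1 (shut) to 1 (fully open), set as the call begins (left out, the last holds). The fingers move at their own pace and stop on an object; "force" is the grip in N (left out, the last holds). Time passes only in rows, so rows that do not move let the fingers close. It gives the time, the measured TCP pose, the force and the opening at its end, in the units of the state.
- robot.observe(): the state, without advancing time (a new reading comes with each control period).
- robot.snapshot(name): name is "side" or "top"; returns a dict with "pixels" (420x560x3 uint8, red, green, blue), "mtx" (3x3 intrinsics, pixels), "R" (3x3) and "t" (3): a world point X has camera coordinates R X + t. Camera axes: x right, y down, z forward; pixel columns grow to the right and rows downward; lengths in m; the calibration is good to about 2 mm. A picture is of the moment at which its call begins. There is no depth.
- robot.sign_off(): hands the job in, once; it reports no verdict.
The state is a dict: "time_s": time; "joint_pos": joint angles; "qd": joint speeds; "joint_efforts": joint torques, N m; "position": TCP position; "orientation": TCP orientation; "force": force on the tool from outside, world axes, zero at the start; "torque": the same for the moment, N m; "opening": opening from 0.0 (shut) to 1.0 (fully open).
Only numpy, scipy, OpenCV 4.12 (cv2) and the standard library are available. Lean on these libraries where they do the work, as an engineer would, in place of code of your own. Each camera call takes 0.05 s, during which the arm holds its last target. There are 200 camera calls.

### The job

Make up two gift sets in the dark wooden boxes. In the plain box, which already holds one tea brick, lay the two wooden spacer sticks crosswise on that brick, one towards each end, then set the second tea brick squarely above the first so that it rests level on the sticks, clear of the lower brick. In the box with two pockets, stand the low round tin in the wider pocket and the gold carton from the table upright in the narrower one, both flat on the floor; the tall caddy belongs to neither set, so leave it standing where it is.

Things in the scene. Friction and masses are not known exactly. Their poses are not given: they have to be found in the camera images.
- brick_box: Dark wooden box without lid or divider, cream floor, fixed to the table (does not move): outside 88 (own x) x 172 (own y) mm, walls 6 mm thick and 30 mm high, floor 8 mm thick. Origin: centre of its underside, at table height; z up. The lower brick lies in it.
- lower_brick: Tea brick wrapped in brown kraft paper with a pale paper band round its middle: 54 (own x) x 140 (own y) x 30 mm high. Origin: centre of its underside; z up. It lies loose on the floor of the plain box, long side along the box's long side, with a few mm to spare; its top is 38 mm above the table and 8 mm above the box's walls. About 0.22 kg.
- upper_brick: Tea brick wrapped in brown kraft paper with a pale paper band round its middle: 54 (own x) x 140 (own y) x 30 mm high. Origin: centre of its underside; z up. The second brick, loose on the table, to be set above the first. 0.17 to 0.29 kg.
- stick_a: Plain pale wooden spacer stick, 88 mm long (own x), 14 x 14 mm in section, lying loose on the table. Origin: its centre, 7 mm above what it lies on. The two sticks are alike and either may go to either end of the brick.
- stick_b: The other spacer stick, the same as stick_a: 88 (own x) x 14 x 14 mm, origin at its centre.
- pair_box: Dark wooden box, cream floor, two pockets, fixed to the table: outside 104 (own x) x 173 (own y) mm, walls 6 thick and 20 high, floor 6 thick. Origin: centre of its underside; z up. A divider 15 wide, 20 high runs along x. Wider pocket 92 (x) x 86 (y), centred at x 0, y +37.5 mm in the box frame; narrower pocket 92 (x) x 60 (y), centred at x 0, y -50.5 mm.
- low_tin: Low round metal tin, 64 mm diameter, 48 mm high, standing upright on the table. Origin: centre of its underside; z up. 0.08 to 0.15 kg.
- carton: Gold paperboard carton, 40 (own x) x 70 (own y) x 50 mm high, standing on the table. Origin: centre of its underside; z up. 0.045 to 0.08 kg. In the narrower pocket its long side lies along the box's x.
- tall_caddy: Tall round metal caddy, 64 mm diameter, 105 mm high, standing upright on the table. Origin: centre of its underside. Not part of either set: leave it.
Mind the look-alikes: they are no part of the job. What is shaped like the stick_a but red is not meant.

How it is judged:
By the outcome, as a careful person would: the job done as asked, in the order asked, and still so for the second after the job is handed in, with the robot touching nothing.
It also fails if it takes over 128 s, if anything falls off the work surface, if the arm or the gripper's body presses on something with over 40 N, if the wrist force passes 120 N, or if a joint passes its speed limit or range.

## Working session

There is one attempt and no reset: what is moved stays moved. The work goes in short steps, Python scripts to look and compute and a tool call to move; the robot and the scene stay as the last step left them, time stands still between calls to the robot, and variables do not carry over. Pictures are saved under pics/ and viewed, and the job is handed in when it is done.

Besides the shell and the picture viewer there is one more tool, called after "Call:" as name(argument=value, ...) on one line, values as JSON. arm_command: Moves the arm, as the interface text tells. Its arguments: {"type":"object","properties":{"rows":{"type":"array","items":{"type":"array"}},"jaw":{"type":"number"},"force":{"type":"number"}},"required":["rows"]}

```bash
mkdir -p pics; ls; cat > h.py <<'E'
import numpy as np,cv2
from cell import robot
def snap(n,f=None):
    s=robot.snapshot(n)
    if f: cv2.imwrite('pics/'+f,s['pixels'][:,:,::-1])
    return s
def ray(s,u,v,z):
    R=np.array(s['R']);t=np.array(s['t']);d=R.T@np.linalg.solve(np.array(s['mtx']),[u,v,1.]);c=-R.T@t
    return c+d*(z-c[2])/d[2]
def proj(s,X):
    c=np.array(s['mtx'])@(np.array(s['R'])@np.array(X)+np.array(s['t']));return c[:2]/c[2]
E
python3 - <<'E'
from h import *
for n in('top','side'):
    s=snap(n,n+'0.png');print(n,np.round(-np.array(s['R']).T@s['t'],3),np.round(s['R'],2).tolist(),s['mtx'][0][0])
o=robot.observe();print(o);print(robot.tips_ahead)
E
```

```text
pics
top [ 0.231 -0.07   1.526] [[-0.03, -1.0, 0.0], [-0.99, 0.03, -0.15], [0.15, -0.01, -0.99]] 507.82149115172854
side [ 0.376 -0.805  0.857] [[1.0, -0.09, -0.01], [-0.07, -0.75, -0.66], [0.05, 0.66, -0.75]] 404.9981692276269
{'time_s': 0.1, 'joint_pos': array([ 1.22230048e+00,  9.17702047e-02,  1.23181626e+00,  1.26042262e-05,
        1.81977120e+00, -5.67087427e-02]), 'qd': array([-0.00137788, -0.00359818,  0.00029787, -0.00137426, -0.00203806,
       -0.00135364]), 'joint_efforts': array([ 1.63263736e-03, -4.60212600e+01, -4.19219792e+01, -1.42368890e-04,
        1.06441788e-02, -2.09474609e-05]), 'position': array([0.17252451, 0.57442599, 0.24924322]), 'orientation': array([ 0.22767122,  1.55900344, -0.23039116]), 'force': array([-0.87869302, -0.18018126,  0.19371369]), 'torque': array([ 0.00702779, -0.06571388, -0.02167751]), 'opening': 0.9991213344001517}
0.019
```

View pics/top0.png

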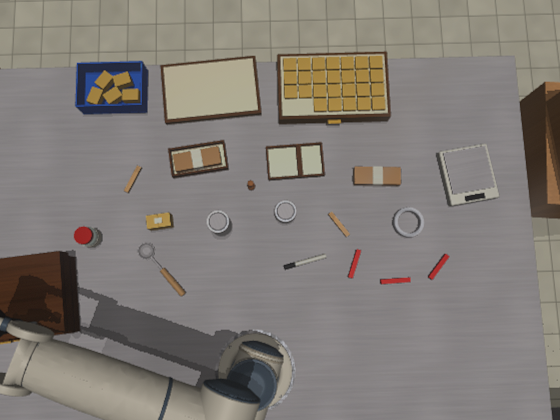

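View pics/side0.png

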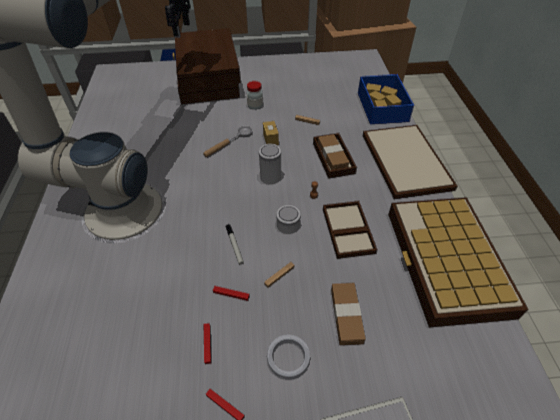

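```bash
python3 - <<'E'
from h import *
s=snap('top');p=s['pixels'][:,:,::-1]
cv2.imwrite('pics/topz.png',cv2.resize(p[130:250,110:420],None,fx=2.58,fy=2.58,interpolation=cv2.INTER_CUBIC))
s=snap('side');p=s['pixels'][:,:,::-1]
cv2.imwrite('pics/sidez.png',cv2.resize(p[100:350,200:400],None,fx=2.4,fy=2.4,interpolation=cv2.INTER_CUBIC))
E
```

```text
(no output)
```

View pics/topz.png

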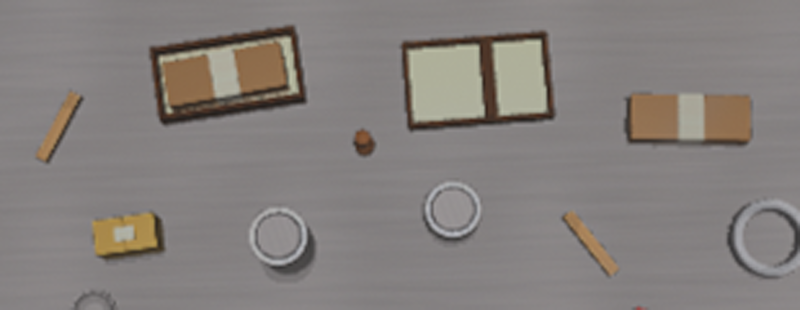

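View pics/sidez.png

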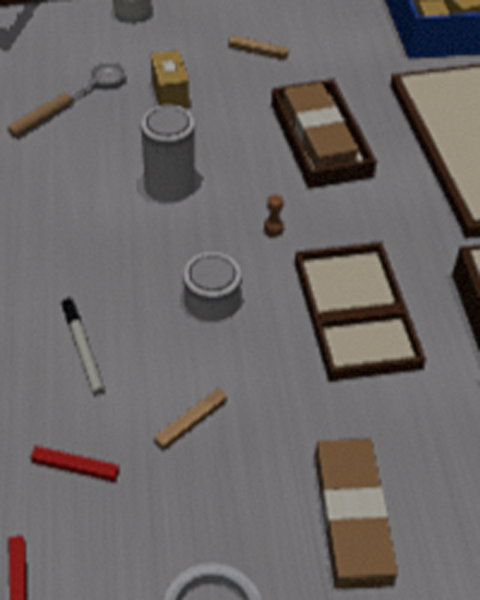

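```bash
cat >> h.py <<'E'
def rect(s,roi,lo,hi,z,F=4):
    """HSV mask in roi (x0,y0,x1,y1), largest blob; -> world centre, long axis angle (deg), size mm"""
    x0,y0,x1,y1=roi
    p=cv2.resize(np.ascontiguousarray(s['pixels'][y0:y1,x0:x1]),None,fx=F,fy=F,interpolation=cv2.INTER_CUBIC)
    m=cv2.inRange(cv2.cvtColor(p,cv2.COLOR_RGB2HSV),lo,hi)
    cs,_=cv2.findContours(m,cv2.RETR_EXTERNAL,cv2.CHAIN_APPROX_NONE)
    if not cs: return None
    b=cv2.boxPoints(cv2.minAreaRect(max(cs,key=cv2.contourArea)))
    q=np.array([ray(s,(u+.5)/F-.5+x0,(v+.5)/F-.5+y0,z) for u,v in b])
    e=[q[1]-q[0],q[2]-q[1]];L=[np.linalg.norm(i) for i in e];k=int(np.argmax(L))
    a=np.degrees(np.arctan2(e[k][1],e[k][0]))%180
    return np.round(q.mean(0)[:2],4),round(float(a),1),np.round(np.array(L)*1000,1)
def hsv(s,u,v): return cv2.cvtColor(np.uint8([[s['pixels'][v,u]]]),cv2.COLOR_RGB2HSV)[0,0].tolist()
E
python3 - <<'E'
from h import *
s=snap('top')
for n,u,v in [('stick',132,180),('stickB',339,224),('brick',365,176),('band',378,176),('cream',283,161),('wood',298,155),('gold',152,221),('goldside',160,229),('tinrim',285,202),('tin',285,211),('table',320,190),('brickside',360,186),('lbrick',185,160),('shadow',228,232)]: print(n,hsv(s,u,v))
s=snap('side')
for n,u,v in [('stick',307,119),('brick',345,295),('bandS',347,310),('brickside',352,340),('cream',345,215),('wood',330,205),('table',320,250),('gold',271,128),('goldside',272,138)]: print(n,hsv(s,u,v))
E
```

```text
stick [16, 120, 170]
stickB [16, 117, 166]
brick [15, 109, 145]
band [28, 20, 168]
cream [31, 31, 175]
wood [11, 119, 77]
gold [20, 145, 169]
goldside [16, 36, 93]
tinrim [120, 4, 133]
tin [0, 7, 148]
table [170, 6, 132]
brickside [0, 6, 128]
lbrick [15, 118, 140]
shadow [0, 7, 75]
stick [15, 112, 112]
brick [15, 121, 110]
bandS [25, 21, 157]
brickside [15, 129, 75]
cream [19, 44, 155]
wood [11, 152, 42]
table [165, 4, 118]
gold [30, 11, 158]
goldside [19, 134, 61]
```

```bash
sed -i 's/    b=cv2.boxPoints.*/    cs=[c for c in cs if cv2.contourArea(c)>10*F*F]\n    if not cs: return None\n    b=cv2.boxPoints(cv2.minAreaRect(np.vstack(cs)))/' h.py
python3 - <<'E'
from h import *
s=snap('top')
B=(8,50,0),(30,255,255)
def top(v,sat=55): return (8,sat,v),(32,255,255)
print('stA',rect(s,(115,160,150,198),*top(110),.012))
print('stB',rect(s,(320,205,357,243),*top(110),.012))
print('ubr',rect(s,(345,160,410,192),*top(108),.030))
print('lbr',rect(s,(165,138,230,178),*top(104),.038))
print('bbox outer',rect(s,(160,133,236,182),(0,45,0),(30,255,255),.015))
print('pbox outer',rect(s,(258,135,332,185),(0,45,0),(30,255,255),.010))
print('pbox wide',rect(s,(258,135,299,185),(15,15,140),(45,80,255),.013))
print('pbox narrow',rect(s,(299,135,332,185),(15,15,140),(45,80,255),.013))
print('carton',rect(s,(140,205,178,236),*top(120,70),.050))
print('cartonall',rect(s,(140,205,178,236),*top(40,60),.025))
s=snap('side')
print('stA',rect(s,(285,105,330,130),*top(60),.009))
print('stB',rect(s,(258,255,302,292),*top(60),.009))
print('ubr',rect(s,(325,275,372,346),*top(92),.030))
print('pbox outer',rect(s,(318,195,382,262),(0,60,0),(20,255,255),.010))
print('bbox outer',rect(s,(308,128,360,180),(0,60,0),(20,255,255),.015))
for n in('top','side'):
    s=snap(n);g=cv2.cvtColor(cv2.resize(s['pixels'],None,fx=4,fy=4,interpolation=cv2.INTER_CUBIC),cv2.COLOR_RGB2GRAY)
    cv2.imwrite('pics/tin_%s.png'%n,g[190*4:245*4,195*4:310*4] if n=='top' else g[135*4:240*4,240*4:320*4])
E
```

```text
stA (array([0.5777, 0.3599]), 153.0, array([88.8, 15. ]))
stB (array([ 0.4218, -0.2631]), 36.2, array([15.5, 89. ]))
ubr (array([ 0.5637, -0.3845]), 87.6, array([ 55.4, 141.3]))
lbr (array([0.6292, 0.1594]), 99.8, array([145. ,  56.8]))
bbox outer (array([0.6344, 0.1593]), 97.5, array([176.4,  95. ]))
pbox outer (array([ 0.6208, -0.1383]), 93.0, array([176.2, 107.5]))
pbox wide (array([ 0.6171, -0.1   ]), 2.4, array([85.5, 88.6]))
pbox narrow (array([ 0.6214, -0.1881]), 2.3, array([58.8, 88.6]))
carton (array([0.4417, 0.2717]), 96.7, array([71.2, 40.5]))
cartonall (array([0.443 , 0.2735]), 96.7, array([80.1, 47.6]))
stA (array([0.5782, 0.3653]), 158.8, array([28.8, 89.1]))
stB (array([ 0.4212, -0.2605]), 36.4, array([92.6, 17.2]))
ubr (array([ 0.5655, -0.3833]), 85.7, array([ 59.1, 147. ]))
pbox outer (array([ 0.623 , -0.1325]), 89.0, array([124. , 207.9]))
bbox outer (array([0.6356, 0.1649]), 94.9, array([116.6, 229.6]))
```

View pics/tin_top.png

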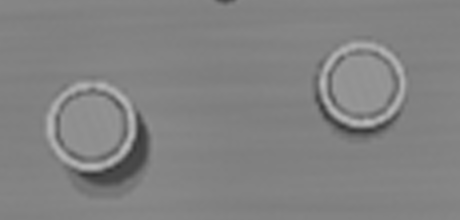

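View pics/tin_side.png

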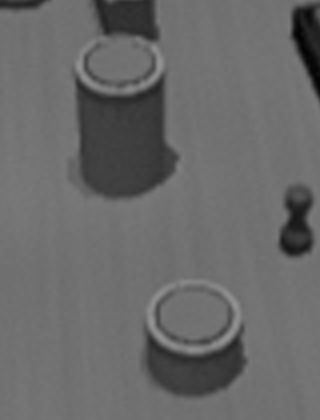

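```bash
cat > g.py <<'E'
import sys
from h import *
from scipy.spatial.transform import Rotation as Ro
def go(x,y,z,jaw=None):
    o=robot.observe();R=Ro.from_rotvec(o['orientation']);M=R.as_matrix();p=o['position']
    yaw=np.degrees(np.arctan2(M[1,1],M[0,1]))
    down=np.array([0,0,-1.]); 
    tilt=R.inv().apply(np.cross(M[:,0],down))
    d=0 if jaw is None else (jaw-yaw+90)%180-90
    j6=o['joint_pos'][5]
    dw=np.array([x,y,z])-p
    # shift in tool axes now, and after the turn (tool x down)
    yn=np.radians(yaw+d);ty=np.array([np.cos(yn),np.sin(yn),0]);tz=np.cross(down,ty)
    print('t %.1f pos %s yaw %.1f open %.3f F %s j6 %.2f'%(o['time_s'],np.round(p,4),yaw,o['opening'],np.round(o['force'],1),j6))
    print('turn about tool x: %.1f deg (%.3f rad), alt %.1f; tilt fix %s'%(-d,-np.radians(d),-(d-180*np.sign(d)),np.round(tilt,4)))
    print('shift mm now:',np.round(M.T@dw*1000,1),' after turn:',np.round(np.array([-dw[2],ty@dw,tz@dw])*1000,1))
if __name__=='__main__':
    a=[float(i) for i in sys.argv[1:]];go(*a)
E
python3 - <<'E'
from h import *
a,b=snap('top'),snap('side')
def tri(ua,ub):
    A=[];B=[]
    for s,(u,v) in((a,ua),(b,ub)):
        P=np.array(s['mtx'])@np.c_[s['R'],s['t']]
        A+= [P[0]-u*P[2],P[1]-v*P[2]]
    A=np.array(A);return np.linalg.lstsq(A[:,:3],-A[:,3],rcond=None)[0]
print('tin',tri((285.1,210.9),(288.1,213.4)),ray(a,285.1,210.9,.048),ray(b,288.1,213.4,.048))
E
python3 g.py .578 .361 .1 63
```

```text
tin [ 0.45963773 -0.10260052  0.04949397] [ 0.45928326 -0.1026635   0.048     ] [ 0.46070552 -0.10113107  0.048     ]
t 0.6 pos [0.1726 0.5747 0.2503] yaw 73.3 open 0.998 F [-0.1  0.7  0.5] j6 -0.06
turn about tool x: 10.3 deg (0.179 rad), alt -169.7; tilt fix [ 0.      0.     -0.0001]
shift mm now: [150.3 -88.  449.7]  after turn: [150.3  -6.3 458.2]
```

Call:
arm_command(rows=[[[0,0,0],[0.09,0,0]],[[0,0,0],[0.09,0,0]],[[0,0,0.04],[0,0,0]],[[0,0,0.04],[0,0,0]],[[0,0,0.04],[0,0,0]],[[0,0,0.04],[0,0,0]],[[0,0,0.04],[0,0,0]],[[0,0,0.04],[0,0,0]]], jaw=-0.1, force=30)

```text
time_s: 1.4
position: [0.3877, 0.4647, 0.2505]
orientation: [0.37, 1.539, -0.37]
force: [0.7, 0.5, 0.2]
opening: 0.448
```

```bash
python3 g.py .578 .361 .1 63
```

```text
t 1.4 pos [0.3877 0.4647 0.2505] yaw 63.0 open 0.448 F [0.7 0.5 0.2] j6 -0.28
turn about tool x: -0.0 deg (-0.000 rad), alt 180.0; tilt fix [-0.      0.0001 -0.0004]
shift mm now: [150.5  -5.9 216.6]  after turn: [150.5  -6.  216.6]
```

Call:
arm_command(rows=[[[0,-0.001,0.036],[0,0,0]],[[0,-0.001,0.036],[0,0,0]],[[0.02,-0.001,0.036],[0,0,0]],[[0.03,-0.001,0.036],[0,0,0]],[[0.035,-0.001,0.036],[0,0,0]],[[0.035,-0.001,0.037],[0,0,0]],[[0.03,0,0],[0,0,0]],[[0,0,0],[0,0,0]]])

```text
time_s: 2.2
position: [0.5745, 0.3596, 0.0941]
orientation: [0.366, 1.547, -0.378]
force: [-1.0, -0.5, -0.8]
opening: 0.454
```

```bash
python3 g.py .578 .361 .021 63; python3 - <<'E'
from h import *
s=snap('side','s1.png');x=s['pixels'][60:180,240:400,::-1]
cv2.imwrite('pics/s1.png',cv2.resize(x,None,fx=4,fy=4,interpolation=cv2.INTER_CUBIC))
E
```

```text
t 2.2 pos [0.5745 0.3596 0.0941] yaw 62.9 open 0.454 F [-1.  -0.5 -0.8] j6 -0.59
turn about tool x: -0.1 deg (-0.002 rad), alt 179.9; tilt fix [ 0.     -0.0062  0.0091]
shift mm now: [73.1  3.5  2.9]  after turn: [73.1  2.8  2.5]
```

View pics/s1.png

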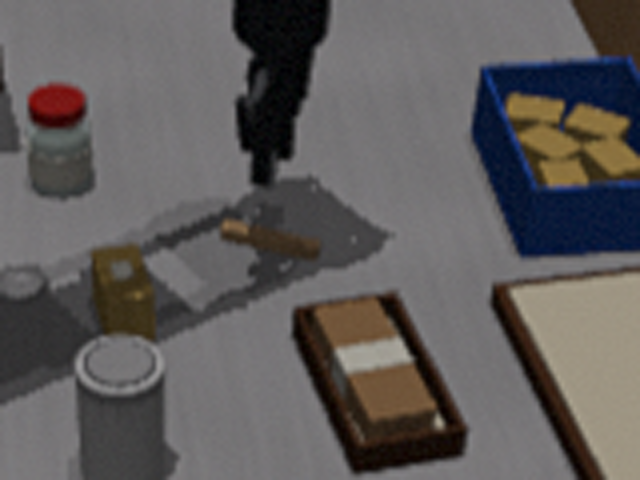

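Call:
arm_command(rows=[[[0.025,0.003,0.003],[0,0,0]],[[0.025,0,0],[0,0,0]],[[0.01,0,0],[0,0,0]],[[0,0,0],[0,0,0]]])

```text
time_s: 2.65
position: [0.5795, 0.3638, 0.0412]
orientation: [0.369, 1.54, -0.37]
force: [-0.6, -0.0, -0.1]
opening: 0.448
```

```bash
python3 g.py .578 .361 .021 63
```

```text
t 2.6 pos [0.5795 0.3638 0.0412] yaw 63.0 open 0.448 F [-0.6 -0.  -0.1] j6 -0.59
turn about tool x: 0.0 deg (0.001 rad), alt -180.0; tilt fix [ 0.     -0.0006  0.0007]
shift mm now: [20.2 -3.2 -0. ]  after turn: [20.2 -3.2 -0. ]
```

Call:
arm_command(rows=[[[0.01,-0.003,0],[0,0,0]],[[0.01,0,0],[0,0,0]],[[0,0,0],[0,0,0]]])

```text
time_s: 2.95
position: [0.5782, 0.3603, 0.0198]
orientation: [0.369, 1.54, -0.371]
force: [-0.0, -0.1, -0.9]
opening: 0.45
```

Call:
arm_command(rows=[[[0,0,0],[0,0,0]],[[0,0,0],[0,0,0]],[[0,0,0],[0,0,0]],[[0,0,0],[0,0,0]],[[0,0,0],[0,0,0]],[[0,0,0],[0,0,0]],[[-0.02,0,0],[0,0,0]],[[0,0,0],[0,0,0]]], jaw=-1)

```text
time_s: 3.75
position: [0.5801, 0.3613, 0.0438]
orientation: [0.372, 1.536, -0.367]
force: [1.1, 0.9, 0.9]
opening: 0.155
```

```bash
python3 g.py .6292 .1594 .25 98.5; python3 - <<'E'
from h import *
print(robot.tips_ahead)
s=snap('side');x=s['pixels'][60:180,240:400,::-1]
cv2.imwrite('pics/s2.png',cv2.resize(x,None,fx=4,fy=4,interpolation=cv2.INTER_CUBIC))
E
```

```text
t 3.8 pos [0.5801 0.3613 0.0438] yaw 63.0 open 0.155 F [1.1 0.9 0.9] j6 -0.59
turn about tool x: -35.5 deg (-0.620 rad), alt 144.5; tilt fix [ 0.      0.0023 -0.0035]
shift mm now: [-206.5 -156.8  136. ]  after turn: [-206.2 -207.    18.7]
0.019
```

View pics/s2.png

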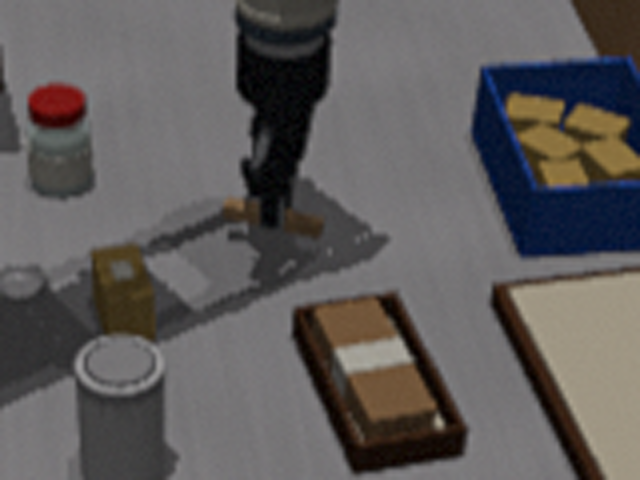

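```bash
python3 - <<'E'
from h import *
for n,c,k,o in(('side',[(314,314),(376,297),(438,401),(370,418)],4,(240,60)),('top',[(163,61),(281,41),(288,86),(169,105)],2.58,(110,130))):
    s=snap(n);q=np.array([ray(s,x/k-.4+o[0],y/k-.4+o[1],.038) for x,y in c]);print(n,np.round(q[:,:2],4).tolist(),q.mean(0))
    for i in range(4):
        e=q[(i+1)%4]-q[i];print(np.round([np.linalg.norm(e)*1000,np.degrees(np.arctan2(e[1],e[0]))%180],1))
    x=s['pixels'];x0,y0,x1,y1=(162,130,236,184) if n=='top' else (305,125,365,185)
    cv2.imwrite('pics/bb_%s.png'%n,cv2.resize(x[y0:y1,x0:x1,::-1],None,fx=10,fy=10,interpolation=cv2.INTER_CUBIC))
E
```

```text
side [[0.5919, 0.2173], [0.6452, 0.2338], [0.6689, 0.104], [0.6143, 0.0902]] [0.63009562 0.16131541 0.038     ]
[55.8 17.2]
[131.9 100.4]
[56.3 14.1]
[129. 100.]
top [[0.6461, 0.2305], [0.6665, 0.0924], [0.6121, 0.0848], [0.5932, 0.2234]] [0.62949397 0.15778714 0.038     ]
[139.7  98.4]
[54.9  7.9]
[139.9  97.8]
[53.4  7.7]
```

View pics/bb_top.png

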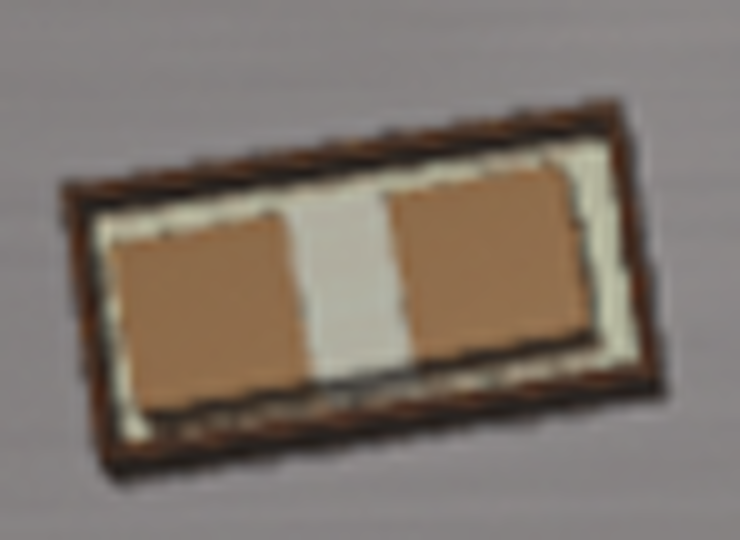

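View pics/bb_side.png

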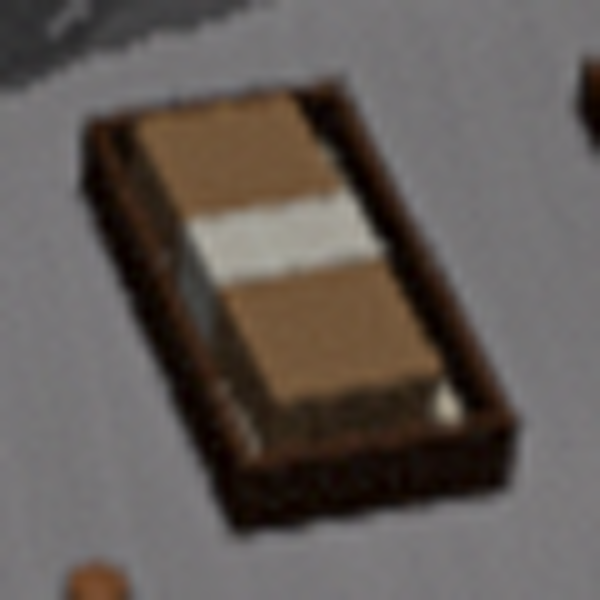

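Call:
arm_command(rows=[[[-0.02,0,0],[-0.124,0,0]],[[-0.02,0,0],[-0.124,0,0]],[[-0.02,0,0],[-0.124,0,0]],[[-0.02,0,0],[-0.124,0,0]],[[0,0,0],[-0.124,0,0]],[[0,0,0],[0,0,0]],[[0,0,0],[0,0,0]]])

```text
time_s: 4.6
position: [0.5784, 0.3604, 0.1194]
orientation: [-0.115, 1.57, 0.113]
force: [0.0, 0.1, -0.2]
opening: 0.151
```

```bash
python3 g.py .6224 .2065 .0600 98.5
```

```text
t 4.6 pos [0.5784 0.3604 0.1194] yaw 98.3 open 0.151 F [ 0.   0.1 -0.2] j6 -1.21
turn about tool x: -0.2 deg (-0.003 rad), alt 179.8; tilt fix [ 0.     -0.0022  0.0008]
shift mm now: [  59.5 -158.6   21.5]  after turn: [  59.4 -158.7   20.8]
```

Call:
arm_command(rows=[[[0,-0.03,0.004],[0,0,0]],[[0,-0.03,0.004],[0,0,0]],[[0,-0.03,0.004],[0,0,0]],[[0,-0.03,0.004],[0,0,0]],[[0,-0.039,0.005],[0,0,0]],[[0.02,0,0],[0,0,0]],[[0.02,0,0],[0,0,0]],[[0,0,0],[0,0,0]]])

```text
time_s: 5.4
position: [0.6208, 0.2054, 0.0757]
orientation: [-0.115, 1.576, 0.113]
force: [0.4, -0.2, -0.5]
opening: 0.154
```

```bash
python3 g.py .6224 .2065 .0590 98.5; python3 - <<'E'
from h import *
for n in('top','side'):
    s=snap(n);x=s['pixels'];x0,y0,x1,y1=(140,110,240,184) if n=='top' else (280,80,360,180)
    cv2.imwrite('pics/c1_%s.png'%n,cv2.resize(x[y0:y1,x0:x1,::-1],None,fx=5,fy=5,interpolation=cv2.INTER_CUBIC))
E
```

```text
t 5.4 pos [0.6208 0.2054 0.0757] yaw 98.3 open 0.154 F [ 0.4 -0.2 -0.5] j6 -1.45
turn about tool x: -0.2 deg (-0.003 rad), alt 179.8; tilt fix [ 0.     -0.0085  0.001 ]
shift mm now: [16.7  0.9  1.9]  after turn: [16.7  0.9  1.7]
```

View pics/c1_side.png

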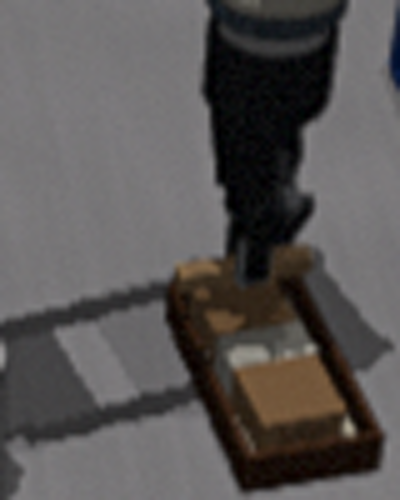

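Call:
arm_command(rows=[[[0.008,0,0],[0,0,0]],[[0.004,0,0],[0,0,0]],[[0,0,0],[0,0,0]],[[0,0,0],[0,0,0]]])

```text
time_s: 5.9
position: [0.6232, 0.2067, 0.0693]
orientation: [-0.116, 1.567, 0.116]
force: [0.0, 0.2, -0.4]
opening: 0.153
```

```bash
python3 g.py .6224 .2065 .0590 98.5
```

```text
t 5.9 pos [0.6232 0.2067 0.0693] yaw 98.5 open 0.153 F [ 0.   0.2 -0.4] j6 -1.45
turn about tool x: -0.0 deg (-0.000 rad), alt 180.0; tilt fix [-0.      0.0002 -0.    ]
shift mm now: [10.3 -0.1 -0.8]  after turn: [10.3 -0.1 -0.8]
```

Call:
arm_command(rows=[[[0.006,0,-0.001],[0,0,0]],[[0.003,0,0],[0,0,0]],[[0.002,0,0],[0,0,0]],[[0,0,0],[0,0,0]],[[0,0,0],[0,0,0]]])

```text
time_s: 6.4
position: [0.6222, 0.2064, 0.0597]
orientation: [-0.116, 1.567, 0.117]
force: [-3.4, -1.3, 6.6]
opening: 0.155
```

```bash
python3 g.py .6224 .2065 .0580 98.5
```

```text
t 6.4 pos [0.6222 0.2064 0.0597] yaw 98.5 open 0.155 F [-3.4 -1.3  6.6] j6 -1.45
turn about tool x: -0.0 deg (-0.000 rad), alt 180.0; tilt fix [-0.      0.0007 -0.0002]
shift mm now: [1.7 0.1 0.2]  after turn: [1.7 0.1 0.2]
```

Call:
arm_command(rows=[[[0,0,0],[0,0,0]],[[0,0,0],[0,0,0]],[[0,0,0],[0,0,0]],[[-0.015,0,0],[0,0,0]],[[-0.03,0,0],[0,0,0]],[[-0.04,0,0],[0,0,0]],[[-0.03,0,0],[0,0,0]],[[-0.02,0,0],[0,0,0]]], jaw=-0.3)

```text
time_s: 7.2
position: [0.6229, 0.2065, 0.198]
orientation: [-0.116, 1.563, 0.117]
force: [-0.6, 0.4, 0.2]
opening: 0.351
```

```bash
python3 g.py .4218 -.2625 .1 126.2
```

```text
t 7.2 pos [0.6229 0.2065 0.198 ] yaw 98.5 open 0.351 F [-0.6  0.4  0.2] j6 -1.45
turn about tool x: -27.7 deg (-0.484 rad), alt 152.3; tilt fix [-0.      0.0052 -0.0006]
shift mm now: [  96.3 -434.3 -268.6]  after turn: [  98.  -259.7 -439.3]
```

Call:
arm_command(rows=[[[0,0,0],[-0.121,0,0]],[[0,0,0],[-0.121,0,0]],[[0,0,0],[-0.121,0,0]],[[0,0,0],[-0.121,0,0]],[[0,-0.02,-0.034],[0,0,0]],[[0,-0.02,-0.034],[0,0,0]],[[0,-0.02,-0.034],[0,0,0]],[[0,-0.02,-0.034],[0,0,0]]])

```text
time_s: 8.0
position: [0.559, 0.0603, 0.1943]
orientation: [-0.496, 1.512, 0.495]
force: [0.1, -0.3, -0.1]
opening: 0.351
```

Call:
arm_command(rows=[[[0,-0.02,-0.034],[0,0,0]],[[0,-0.02,-0.034],[0,0,0]],[[0,-0.02,-0.034],[0,0,0]],[[0,-0.02,-0.034],[0,0,0]],[[0,-0.02,-0.034],[0,0,0]],[[0,-0.02,-0.034],[0,0,0]],[[0,0,0],[0,0,0]],[[0,0,0],[0,0,0]]])

```text
time_s: 8.8
position: [0.466, -0.1564, 0.1942]
orientation: [-0.494, 1.513, 0.493]
force: [-0.3, -0.5, 0.6]
opening: 0.348
```

```bash
python3 g.py .4216 -.2623 .021 126.2;  python3 - <<'E'
from h import *
for n in('top','side'):
    s=snap(n);x=s['pixels'];x0,y0,x1,y1=(162,130,236,184) if n=='top' else (305,125,365,185)
    cv2.imwrite('pics/c2_%s.png'%n,cv2.resize(x[y0:y1,x0:x1,::-1],None,fx=10,fy=10,interpolation=cv2.INTER_CUBIC))
E
```

```text
t 8.8 pos [ 0.466  -0.1564  0.1942] yaw 126.1 open 0.348 F [-0.3 -0.5  0.6] j6 -2.59
turn about tool x: -0.1 deg (-0.002 rad), alt 179.9; tilt fix [-0.      0.0012  0.0009]
shift mm now: [173.1 -59.2 -98.4]  after turn: [173.2 -59.2 -98.3]
```

View pics/c2_top.png

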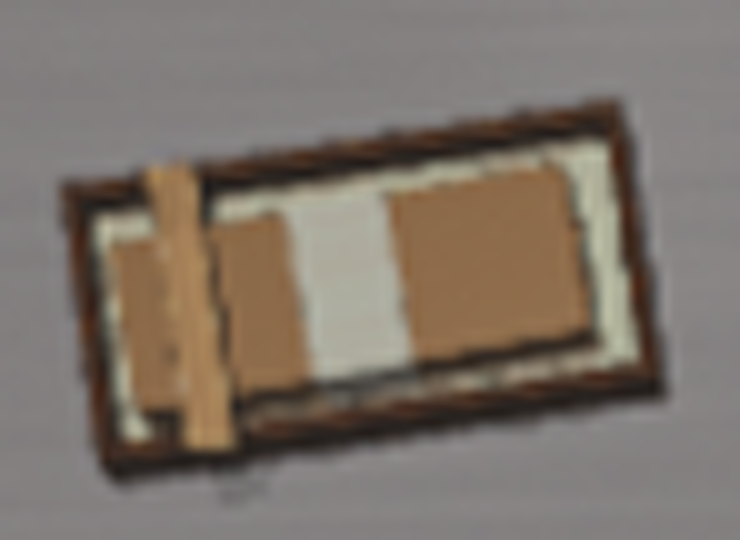

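View pics/c2_side.png

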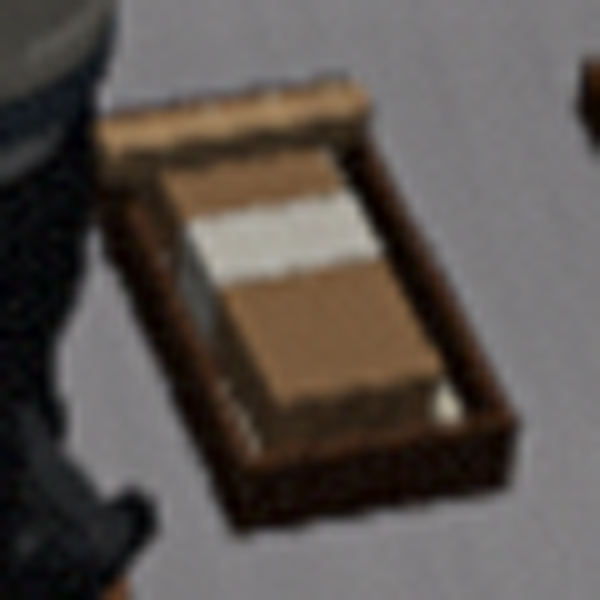

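Call:
arm_command(rows=[[[0,0,0],[0.143,0,0]],[[0,0,0],[0.143,0,0]],[[0,0,0],[0.143,0,0]],[[0,0,0],[0.143,0,0]],[[0,0,0],[0.143,0,0]],[[0,0,0],[0.143,0,0]],[[0,0,0],[0.143,0,0]],[[0,0,0],[0.143,0,0]]])

```text
time_s: 9.7
position: [0.4667, -0.1544, 0.1932]
orientation: [0.404, 1.533, -0.403]
force: [-1.0, -0.3, -0.5]
opening: 0.35
```

Call:
arm_command(rows=[[[0,0,0],[0.143,0,0]],[[0,0,0],[0.143,0,0]],[[0,0,0],[0.143,0,0]],[[0,0,0],[0.143,0,0]],[[0,0,0],[0.143,0,0]],[[0,0,0],[0.143,0,0]],[[0,0,0],[0.143,0,0]],[[0,0,0],[0.143,0,0]]])

```text
time_s: 10.5
position: [0.4667, -0.1544, 0.1932]
orientation: [1.274, 1.166, -1.274]
force: [-0.7, 0.9, 0.6]
opening: 0.351
```

Call:
arm_command(rows=[[[0,0,0],[0.143,0,0]],[[0,0,0],[0.143,0,0]],[[0,0,0],[0.143,0,0]],[[0,0,0],[0.143,0,0]],[[0,0,0],[0.143,0,0]],[[0,0,0],[0.139,0,0]],[[0,0,0],[0,0,0]],[[0,0,0],[0,0,0]]])

```text
time_s: 11.3
position: [0.4665, -0.155, 0.1932]
orientation: [1.856, 0.612, -1.856]
force: [0.4, 0.2, 0.1]
opening: 0.349
```

```bash
python3 g.py .4216 -.2623 .021 126.2
```

```text
t 11.3 pos [ 0.4665 -0.155   0.1932] yaw -53.5 open 0.349 F [0.4 0.2 0.1] j6 0.54
turn about tool x: 0.3 deg (0.005 rad), alt -179.7; tilt fix [-0.     -0.0001  0.0001]
shift mm now: [172.1  59.6  99.9]  after turn: [172.2  60.1  99.6]
```

Opening 30 mm; translate, descend to 0.05, settle.

Call:
arm_command(rows=[[[0,0.02,0.033],[0.005,0,0]],[[0,0.02,0.033],[0,0,0]],[[0.02,0.02,0.034],[0,0,0]],[[0.04,0,0],[0,0,0]],[[0.04,0,0],[0,0,0]],[[0.025,0,0],[0,0,0]],[[0.01,0,0],[0,0,0]],[[0,0,0],[0,0,0]]])

```text
time_s: 12.1
position: [0.4199, -0.2625, 0.0568]
orientation: [1.86, 0.608, -1.863]
force: [-0.7, 0.6, -0.1]
opening: 0.348
```

```bash
python3 g.py .4216 -.2623 .020 126.2; python3 - <<'E'
from h import *
s=snap('side');x=s['pixels'];x0,y0,x1,y1=(240,215,320,305)
cv2.imwrite('pics/c3.png',cv2.resize(x[y0:y1,x0:x1,::-1],None,fx=6,fy=6,interpolation=cv2.INTER_CUBIC))
E
```

```text
t 12.1 pos [ 0.4199 -0.2625  0.0568] yaw -54.0 open 0.348 F [-0.7  0.6 -0.1] j6 0.31
turn about tool x: -0.2 deg (-0.003 rad), alt 179.8; tilt fix [0.     0.0008 0.0027]
shift mm now: [36.8  0.9 -1.5]  after turn: [36.8  0.8 -1.4]
```

View pics/c3.png

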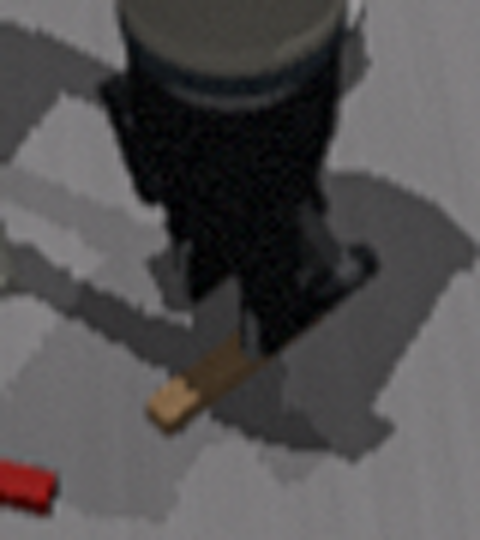

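Call:
arm_command(rows=[[[0.012,0.001,-0.001],[0,0,0]],[[0.012,0,0],[0,0,0]],[[0.007,0,0],[0,0,0]],[[0,0,0],[0,0,0]],[[0,0,0],[0,0,0]]])

```text
time_s: 12.65
position: [0.4218, -0.2634, 0.0269]
orientation: [1.862, 0.604, -1.863]
force: [1.0, -0.0, 0.6]
opening: 0.347
```

```bash
python3 g.py .4216 -.2623 .020 126.2
```

```text
t 12.7 pos [ 0.4218 -0.2634  0.0269] yaw -54.1 open 0.347 F [ 1.  -0.   0.6] j6 0.32
turn about tool x: -0.3 deg (-0.005 rad), alt 179.7; tilt fix [-0.      0.0001  0.0004]
shift mm now: [ 6.9 -1.  -0.5]  after turn: [ 6.9 -1.  -0.5]
```

Call:
arm_command(rows=[[[0.007,-0.001,0],[-0.004,0,0]],[[0,0,0],[0,0,0]],[[0,0,0],[0,0,0]]])

```text
time_s: 12.95
position: [0.4211, -0.2626, 0.02]
orientation: [1.86, 0.607, -1.86]
force: [0.6, 0.5, -0.4]
opening: 0.348
```

Call:
arm_command(rows=[[[0,0,0],[0,0,0]],[[0,0,0],[0,0,0]],[[0,0,0],[0,0,0]],[[0,0,0],[0,0,0]],[[0,0,0],[0,0,0]],[[0,0,0],[0,0,0]],[[0,0,0],[0,0,0]]], jaw=-1)

```text
time_s: 13.65
position: [0.4214, -0.2628, 0.0204]
orientation: [1.86, 0.606, -1.859]
force: [0.1, -0.3, 2.6]
opening: 0.157
```

Call:
arm_command(rows=[[[-0.03,0,0],[0,0,0]],[[-0.035,0,0],[0,0,0]],[[-0.035,0,0],[0.12,0,0]],[[0,0,0],[0.12,0,0]],[[0,0,0],[0.12,0,0]],[[0,0,0],[0.123,0,0]],[[0,0,0],[0,0,0]],[[0,0,0],[0,0,0]]])

```text
time_s: 14.45
position: [0.421, -0.2625, 0.1196]
orientation: [2.142, 0.163, -2.144]
force: [-0.5, -0.4, 0.2]
opening: 0.153
```

```bash
python3 g.py .6366 .1115 .12 98.5; python3 - <<'E'
from h import *
s=snap('side');x=s['pixels'];x0,y0,x1,y1=(240,185,320,285)
cv2.imwrite('pics/c4.png',cv2.resize(x[y0:y1,x0:x1,::-1],None,fx=5,fy=5,interpolation=cv2.INTER_CUBIC))
E
```

```text
t 14.4 pos [ 0.421  -0.2625  0.1196] yaw -81.3 open 0.153 F [-0.5 -0.4  0.2] j6 0.79
turn about tool x: 0.2 deg (0.003 rad), alt -179.8; tilt fix [0.     0.0006 0.0006]
shift mm now: [-3.000e-01 -3.373e+02 -2.694e+02]  after turn: [  -0.4 -338.  -268.5]
```

View pics/c4.png

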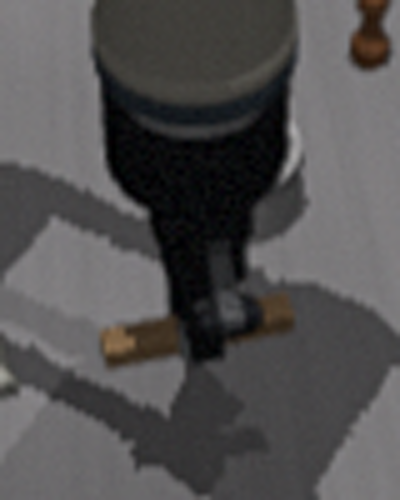

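Call:
arm_command(rows=[[[0,-0.03,-0.024],[0.003,0,0]],[[0,-0.03,-0.024],[0,0,0]],[[0,-0.03,-0.024],[0,0,0]],[[0,-0.03,-0.024],[0,0,0]],[[0,-0.03,-0.024],[0,0,0]],[[0,-0.03,-0.024],[0,0,0]],[[0,-0.03,-0.024],[0,0,0]],[[0,-0.03,-0.024],[0,0,0]]])

```text
time_s: 15.3
position: [0.5771, 0.0041, 0.1199]
orientation: [2.145, 0.158, -2.145]
force: [1.0, -1.2, -0.7]
opening: 0.152
```

Call:
arm_command(rows=[[[0,-0.03,-0.024],[0,0,0]],[[0,-0.03,-0.024],[0,0,0]],[[0,-0.03,-0.024],[0,0,0]],[[0.02,-0.008,-0.004],[0,0,0]],[[0.02,0,0],[0,0,0]],[[0,0,0],[0,0,0]],[[0,0,0],[0,0,0]]])

```text
time_s: 16.0
position: [0.6372, 0.1104, 0.0796]
orientation: [2.144, 0.157, -2.147]
force: [0.0, -0.3, 0.6]
opening: 0.151
```

```bash
python3 g.py .6366 .1115 .06 98.5
```

```text
t 16.0 pos [0.6372 0.1104 0.0796] yaw -81.6 open 0.151 F [ 0.  -0.3  0.6] j6 1.54
turn about tool x: -0.1 deg (-0.003 rad), alt 179.9; tilt fix [-0.      0.0016 -0.    ]
shift mm now: [19.6 -1.2  0.4]  after turn: [19.6 -1.2  0.4]
```

Call:
arm_command(rows=[[[0.01,-0.001,0],[0,0,0]],[[0.006,0,0],[0,0,0]],[[0.003,0,0],[0,0,0]],[[0.001,0,0],[0,0,0]],[[0,0,0],[0,0,0]],[[0,0,0],[0,0,0]]])

```text
time_s: 16.6
position: [0.6376, 0.1115, 0.0605]
orientation: [2.147, 0.156, -2.146]
force: [0.3, -0.2, 0.5]
opening: 0.154
```

```bash
python3 g.py .6366 .1115 .06 98.5
```

```text
t 16.6 pos [0.6376 0.1115 0.0605] yaw -81.7 open 0.154 F [ 0.3 -0.2  0.5] j6 1.55
turn about tool x: -0.2 deg (-0.004 rad), alt 179.8; tilt fix [-0.     -0.0006  0.    ]
shift mm now: [ 0.5 -0.2  1. ]  after turn: [ 0.5 -0.2  1. ]
```

Call:
arm_command(rows=[[[0.001,0,0.001],[0,0,0]],[[0.001,0,0],[0,0,0]],[[0,0,0],[0,0,0]],[[0,0,0],[0,0,0]]])

```text
time_s: 17.0
position: [0.6365, 0.1114, 0.0584]
orientation: [2.147, 0.156, -2.146]
force: [-0.9, 0.1, 2.5]
opening: 0.15
```

Call:
arm_command(rows=[[[0,0,0],[0,0,0]],[[0,0,0],[0,0,0]],[[0,0,0],[0,0,0]],[[-0.015,0,0],[0,0,0]],[[-0.03,0,0],[0,0,0]],[[-0.04,0,0],[0,0,0]],[[-0.03,0,0],[0,0,0]],[[-0.02,0,0],[0,0,0]]], jaw=-0.3)

```text
time_s: 17.8
position: [0.6372, 0.1115, 0.1982]
orientation: [2.152, 0.156, -2.14]
force: [0.7, -0.4, 0.3]
opening: 0.351
```

```bash
python3 g.py .5645 -.384 .19 177.5
```

```text
t 17.8 pos [0.6372 0.1115 0.1982] yaw -81.7 open 0.351 F [ 0.7 -0.4  0.3] j6 1.55
turn about tool x: -79.2 deg (-1.382 rad), alt 100.8; tilt fix [-0.     -0.0055 -0.0001]
shift mm now: [  7.4 479.8 143.5]  after turn: [  8.2 -51.  498.2]
```

Call:
arm_command(rows=[[[0,0.04,0.012],[0,0,0]],[[0,0.04,0.012],[0,0,0]],[[0,0.04,0.012],[0,0,0]],[[0,0.04,0.012],[0,0,0]],[[0,0.04,0.012],[0,0,0]],[[0,0.04,0.012],[0,0,0]],[[0,0.04,0.012],[0,0,0]],[[0,0.04,0.012],[0,0,0]]], jaw=0.9)

```text
time_s: 18.6
position: [0.5872, -0.2208, 0.1947]
orientation: [2.147, 0.155, -2.144]
force: [0.4, 0.9, -0.2]
opening: 0.952
```

Call:
arm_command(rows=[[[0,0.04,0.012],[0,0,0]],[[0,0.04,0.012],[0,0,0]],[[0,0.04,0.012],[0,0,0]],[[0,0,0],[-0.138,0,0]],[[0,0,0],[-0.138,0,0]],[[0,0,0],[-0.138,0,0]],[[0,0,0],[-0.138,0,0]],[[0,0,0],[-0.138,0,0]]])

```text
time_s: 19.4
position: [0.5693, -0.3432, 0.1945]
orientation: [1.724, 0.769, -1.723]
force: [0.1, -0.4, 0.2]
opening: 0.95
```

Call:
arm_command(rows=[[[0,0,0],[-0.138,0,0]],[[0,0,0],[-0.138,0,0]],[[0,0,0],[-0.138,0,0]],[[0,0,0],[-0.138,0,0]],[[0,0,0],[-0.138,0,0]],[[0,0,0],[0,0,0]],[[0,0,0],[0,0,0]]])

```text
time_s: 20.1
position: [0.5694, -0.3431, 0.194]
orientation: [1.246, 1.184, -1.245]
force: [-0.2, -0.6, 0.5]
opening: 0.951
```

```bash
python3 g.py .5645 -.384 .08 177.5;  python3 - <<'E'
from h import *
for n in('top','side'):
    s=snap(n);x=s['pixels'];x0,y0,x1,y1=(162,130,236,184) if n=='top' else (305,125,365,185)
    cv2.imwrite('pics/c5_%s.png'%n,cv2.resize(x[y0:y1,x0:x1,::-1],None,fx=10,fy=10,interpolation=cv2.INTER_CUBIC))
    x0,y0,x1,y1=(320,130,430,210) if n=='top' else (320,220,410,350)
    cv2.imwrite('pics/c5b_%s.png'%n,cv2.resize(x[y0:y1,x0:x1,::-1],None,fx=4,fy=4,interpolation=cv2.INTER_CUBIC))
E
```

```text
t 20.1 pos [ 0.5694 -0.3431  0.194 ] yaw -2.8 open 0.951 F [-0.2 -0.6  0.5] j6 -0.54
turn about tool x: -0.3 deg (-0.006 rad), alt 179.7; tilt fix [-0.      0.0005 -0.0008]
shift mm now: [114.   -2.9  41. ]  after turn: [114.   -3.1  41.1]
```

View pics/c5_top.png

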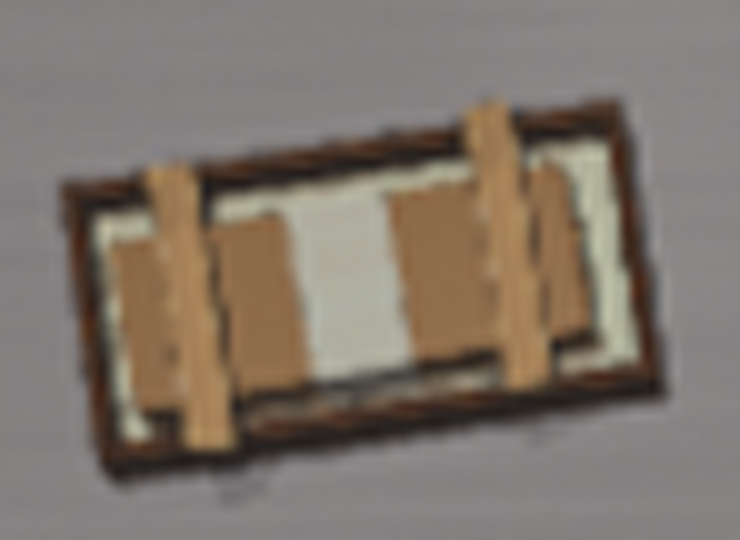

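View pics/c5_side.png

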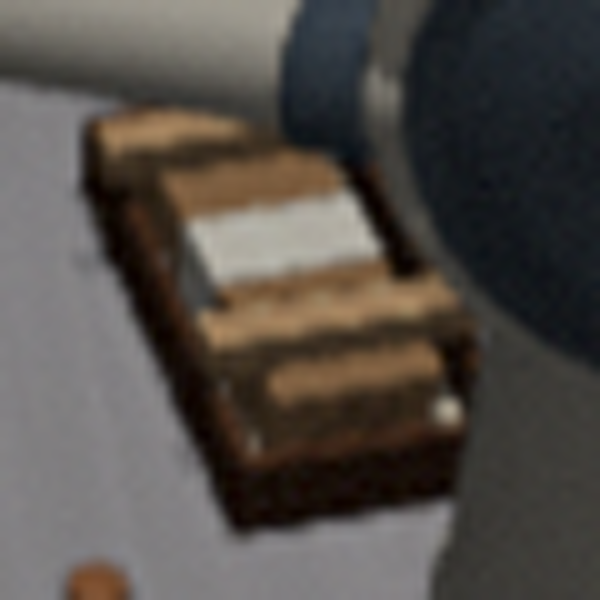

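View pics/c5b_side.png

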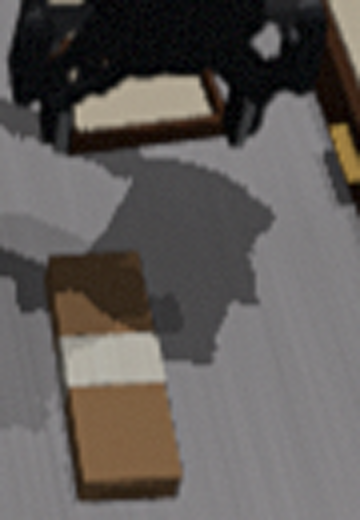

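Call:
arm_command(rows=[[[0,-0.003,0.02],[-0.005,0,0]],[[0.02,0,0.021],[0,0,0]],[[0.04,0,0],[0,0,0]],[[0.04,0,0],[0,0,0]],[[0.02,0,0],[0,0,0]],[[0,0,0],[0,0,0]],[[0,0,0],[0,0,0]]])

```text
time_s: 20.9
position: [0.5646, -0.384, 0.0737]
orientation: [1.24, 1.189, -1.24]
force: [0.4, -0.3, 1.3]
opening: 0.954
```

```bash
python3 g.py .5645 -.384 .02 177.5;  python3 - <<'E'
from h import *
for n in('side',):
    s=snap(n);x=s['pixels']
    x0,y0,x1,y1=(300,220,410,350)
    cv2.imwrite('pics/c6b_%s.png'%n,cv2.resize(x[y0:y1,x0:x1,::-1],None,fx=4,fy=4,interpolation=cv2.INTER_CUBIC))
E
```

```text
t 20.9 pos [ 0.5646 -0.384   0.0737] yaw -2.4 open 0.954 F [ 0.4 -0.3  1.3] j6 -0.60
turn about tool x: 0.1 deg (0.002 rad), alt -179.9; tilt fix [-0.      0.0001 -0.0001]
shift mm now: [53.7 -0.1  0. ]  after turn: [53.7 -0.1  0. ]
```

View pics/c6b_side.png

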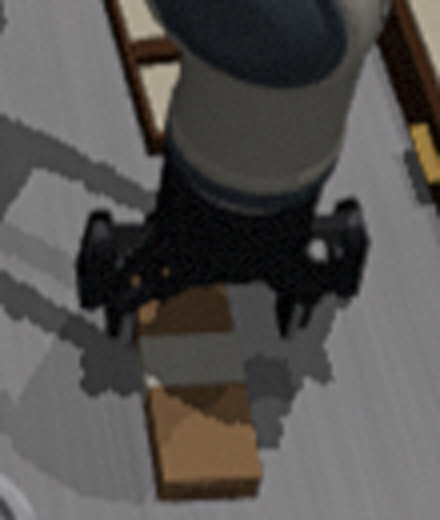

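Call:
arm_command(rows=[[[0.025,0,0],[0,0,0]],[[0.02,0,0],[0,0,0]],[[0.007,0,0],[0,0,0]],[[0,0,0],[0,0,0]],[[0,0,0],[0,0,0]]])

```text
time_s: 21.45
position: [0.5654, -0.3845, 0.0234]
orientation: [1.239, 1.186, -1.238]
force: [0.9, 0.5, 0.0]
opening: 0.951
```

Call:
arm_command(rows=[[[0,0,0],[0,0,0]],[[0,0,0],[0,0,0]],[[0,0,0],[0,0,0]],[[0,0,0],[0,0,0]],[[0,0,0],[0,0,0]],[[0,0,0],[0,0,0]],[[0,0,0],[0,0,0]]], jaw=-1, force=50)

```text
time_s: 22.15
position: [0.5651, -0.3845, 0.023]
orientation: [1.239, 1.187, -1.239]
force: [-0.6, 0.2, 4.9]
opening: 0.623
```

```bash
python3 g.py .6295 .159 .12 188.5; python3 - <<'E'
from h import *
def top(v,sat=55): return (8,sat,v),(32,255,255)
s=snap('top','t7.png')
print(rect(s,(345,155,412,195),*top(60),.030))
s=snap('side');x=s['pixels']
x0,y0,x1,y1=(300,220,410,350)
cv2.imwrite('pics/c7.png',cv2.resize(x[y0:y1,x0:x1,::-1],None,fx=4,fy=4,interpolation=cv2.INTER_CUBIC))
E
```

```text
t 22.1 pos [ 0.5651 -0.3845  0.023 ] yaw -2.4 open 0.623 F [-0.6  0.2  4.9] j6 -0.61
turn about tool x: -10.9 deg (-0.189 rad), alt 169.1; tilt fix [ 0.      0.0017 -0.002 ]
shift mm now: [ -97.8   42.2 -545.5]  after turn: [ -97.  144. -528.]
(array([ 0.5635, -0.3879]), 87.3, array([ 56.1, 135.9]))
```

View pics/c7.png

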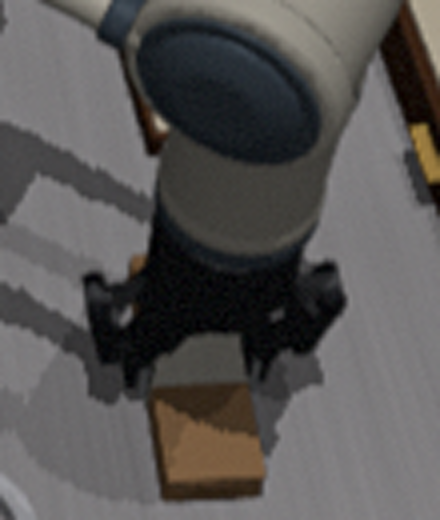

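Call:
arm_command(rows=[[[-0.02,0,0],[0,0,0]],[[-0.03,0,0],[0,0,0]],[[-0.03,0,0],[0,0,0]],[[-0.017,0,0],[-0.095,0,0]],[[0,0,0],[-0.095,0,0]],[[0,0,0],[0,0,0]],[[0,0,0],[0,0,0]]])

```text
time_s: 22.95
position: [0.5641, -0.3835, 0.1166]
orientation: [1.101, 1.277, -1.101]
force: [-0.2, 0.0, -3.1]
opening: 0.624
```

```bash
python3 g.py .6295 .159 .12 188.5
```

```text
t 22.9 pos [ 0.5641 -0.3835  0.1166] yaw 8.4 open 0.624 F [-0.2  0.  -3.1] j6 -0.79
turn about tool x: -0.1 deg (-0.002 rad), alt 179.9; tilt fix [-0.     -0.0016  0.0016]
shift mm now: [  -2.7  143.9 -527.2]  after turn: [  -3.4  144.9 -526.9]
```

Call:
arm_command(rows=[[[0,0.005,-0.02],[0,0,0]],[[0,0.01,-0.036],[0,0,0]],[[0,0.01,-0.036],[0,0,0]],[[0,0.01,-0.036],[0,0,0]],[[0,0.01,-0.036],[0,0,0]],[[0,0.01,-0.036],[0,0,0]],[[0,0.01,-0.036],[0,0,0]],[[0,0.01,-0.036],[0,0,0]]])

```text
time_s: 23.75
position: [0.5977, -0.1021, 0.1168]
orientation: [1.1, 1.277, -1.102]
force: [1.4, 0.4, -2.6]
opening: 0.625
```

Call:
arm_command(rows=[[[0,0.01,-0.036],[0,0,0]],[[0,0.01,-0.036],[0,0,0]],[[0,0.01,-0.036],[0,0,0]],[[0,0.01,-0.036],[0,0,0]],[[0,0.01,-0.036],[0,0,0]],[[0,0.01,-0.036],[0,0,0]],[[0,0.01,-0.02],[0,0,0]],[[0,0,0],[0,0,0]]])

```text
time_s: 24.55
position: [0.632, 0.1433, 0.1164]
orientation: [1.097, 1.279, -1.099]
force: [-0.4, -0.7, -2.8]
opening: 0.62
```

```bash
python3 g.py .6295 .159 .09 188.5
```

```text
t 24.6 pos [0.632  0.1433 0.1164] yaw 8.6 open 0.620 F [-0.4 -0.7 -2.8] j6 0.02
turn about tool x: 0.1 deg (0.002 rad), alt -179.9; tilt fix [ 0.     -0.0011  0.0021]
shift mm now: [ 26.4  -0.  -15.9]  after turn: [ 26.4  -0.1 -15.9]
```

Call:
arm_command(rows=[[[0.01,0,-0.016],[0,0,0]],[[0.012,0,0],[0,0,0]],[[0.008,0,0],[0,0,0]],[[0,0,0],[0,0,0]],[[0,0,0],[0,0,0]],[[0,0,0],[0,0,0]]])

```text
time_s: 25.15
position: [0.6305, 0.1553, 0.0887]
orientation: [1.1, 1.275, -1.099]
force: [0.4, -0.7, -1.8]
opening: 0.62
```

```bash
python3 g.py .6295 .159 .077 188.5; python3 - <<'E'
from h import *
for n in('top','side'):
    s=snap(n);x=s['pixels'];x0,y0,x1,y1=(162,130,236,184) if n=='top' else (290,100,370,180)
    cv2.imwrite('pics/c8_%s.png'%n,cv2.resize(x[y0:y1,x0:x1,::-1],None,fx=7,fy=7,interpolation=cv2.INTER_CUBIC))
E
```

```text
t 25.1 pos [0.6305 0.1553 0.0887] yaw 8.5 open 0.620 F [ 0.4 -0.7 -1.8] j6 0.04
turn about tool x: -0.0 deg (-0.000 rad), alt 180.0; tilt fix [-0.     0.    -0.001]
shift mm now: [11.7 -0.4 -3.8]  after turn: [11.7 -0.4 -3.8]
```

View pics/c8_top.png

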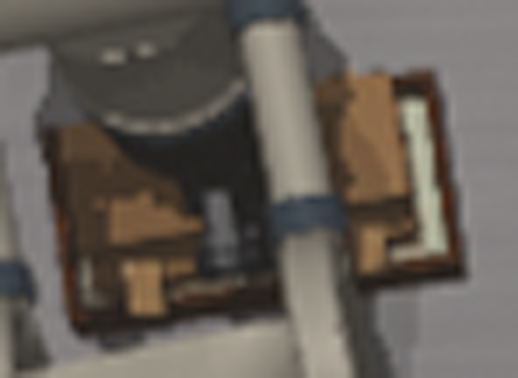

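View pics/c8_side.png

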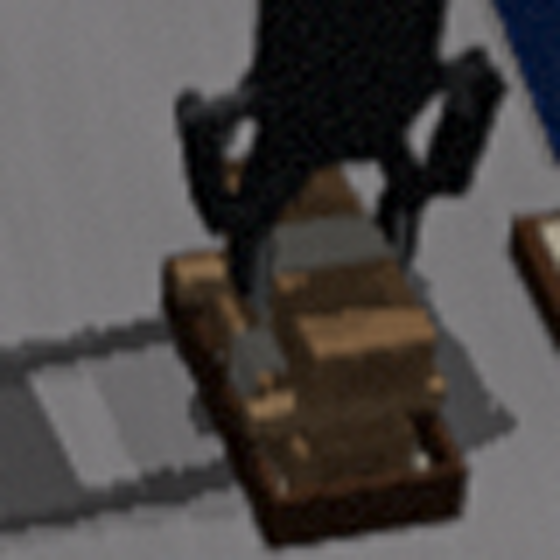

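Call:
arm_command(rows=[[[0.005,0,-0.004],[0,0,0]],[[0.005,0,0],[0,0,0]],[[0.002,0,0],[0,0,0]],[[0,0,0],[0,0,0]],[[0,0,0],[0,0,0]],[[0,0,0],[0,0,0]]])

```text
time_s: 25.85
position: [0.6295, 0.1597, 0.076]
orientation: [1.099, 1.276, -1.099]
force: [-0.4, 0.9, -2.2]
opening: 0.625
```

```bash
python3 g.py .6295 .159 .075 188.5
```

```text
t 25.9 pos [0.6295 0.1597 0.076 ] yaw 8.5 open 0.625 F [-0.4  0.9 -2.2] j6 0.05
turn about tool x: 0.0 deg (0.001 rad), alt -180.0; tilt fix [0.     0.0001 0.0001]
shift mm now: [ 1.  -0.1  0.7]  after turn: [ 1.  -0.1  0.7]
```

Call:
arm_command(rows=[[[0.001,0,0],[0,0,0]],[[0.001,0,0],[0,0,0]],[[0,0,0],[0,0,0]],[[0,0,0],[0,0,0]]])

```text
time_s: 26.25
position: [0.6297, 0.1598, 0.075]
orientation: [1.099, 1.275, -1.098]
force: [-2.9, -0.9, 3.4]
opening: 0.618
```

```bash
python3 g.py .6295 .159 .075 188.5
```

```text
t 26.2 pos [0.6297 0.1598 0.075 ] yaw 8.5 open 0.618 F [-2.9 -0.9  3.4] j6 0.05
turn about tool x: 0.0 deg (0.001 rad), alt -180.0; tilt fix [ 0.      0.     -0.0008]
shift mm now: [-0.  -0.3  0.7]  after turn: [-0.  -0.3  0.7]
```

Call:
arm_command(rows=[[[0,0,0],[0,0,0]],[[0,0,0],[0,0,0]],[[0,0,0],[0,0,0]],[[0,0,0],[0,0,0]],[[-0.015,0,0],[0,0,0]],[[-0.03,0,0],[0,0,0]],[[-0.04,0,0],[0,0,0]],[[-0.03,0,0],[0,0,0]]], jaw=0.7)

```text
time_s: 27.05
position: [0.6299, 0.1599, 0.1931]
orientation: [1.1, 1.274, -1.096]
force: [1.0, 0.2, 0.1]
opening: 0.855
```

```bash
python3 g.py .4597 -.1025 .19 2.6
```

```text
t 27.1 pos [0.6299 0.1599 0.1931] yaw 8.5 open 0.855 F [1.  0.2 0.1] j6 0.05
turn about tool x: 5.9 deg (0.104 rad), alt -174.1; tilt fix [-0.     -0.0002 -0.0031]
shift mm now: [   2.4 -207.2  234.2]  after turn: [   3.1 -181.9  254.4]
```

Call:
arm_command(rows=[[[0,0,0],[0.104,0,0]],[[0,-0.026,0.036],[0,0,0]],[[0,-0.026,0.036],[0,0,0]],[[0,-0.026,0.036],[0,0,0]],[[0,-0.026,0.036],[0,0,0]],[[0,-0.026,0.036],[0,0,0]],[[0,-0.026,0.036],[0,0,0]],[[0,-0.026,0.038],[0,0,0]]], jaw=1)

```text
time_s: 27.85
position: [0.4581, -0.1032, 0.1906]
orientation: [1.176, 1.228, -1.174]
force: [0.2, -0.4, 0.5]
opening: 1.001
```

Call:
arm_command(rows=[[[0.03,0,0],[0,0,0]],[[0.03,0,0],[0,0,0]],[[0.02,0,0],[0,0,0]],[[0,0,0],[0,0,0]],[[0,0,0],[0,0,0]]])

```text
time_s: 28.35
position: [0.4594, -0.1022, 0.1105]
orientation: [1.176, 1.229, -1.175]
force: [0.8, -0.1, 0.1]
opening: 1.004
```

```bash
python3 g.py .4597 -.1025 .036 2.6; python3 - <<'E'
from h import *
for n in('top','side'):
    s=snap(n);x=s['pixels'];x0,y0,x1,y1=(162,130,236,184) if n=='top' else (240,100,370,260)
    f=10 if n=='top' else 4
    cv2.imwrite('pics/c9_%s.png'%n,cv2.resize(x[y0:y1,x0:x1,::-1],None,fx=f,fy=f,interpolation=cv2.INTER_CUBIC)[:600])
E
```

```text
t 28.4 pos [ 0.4594 -0.1022  0.1105] yaw 2.6 open 1.004 F [ 0.8 -0.1  0.1] j6 -0.34
turn about tool x: -0.0 deg (-0.000 rad), alt 180.0; tilt fix [-0.      0.0004 -0.001 ]
shift mm now: [74.5  0.2  0.3]  after turn: [74.5  0.3  0.3]
```

View pics/c9_top.png

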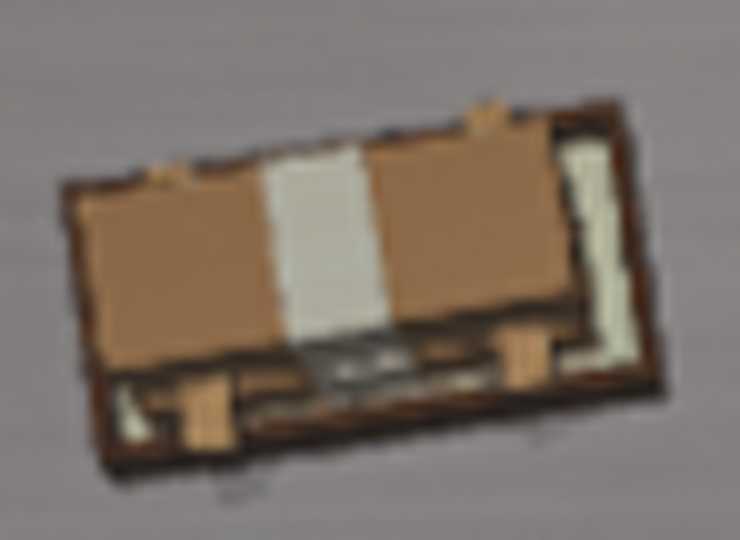

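View pics/c9_side.png

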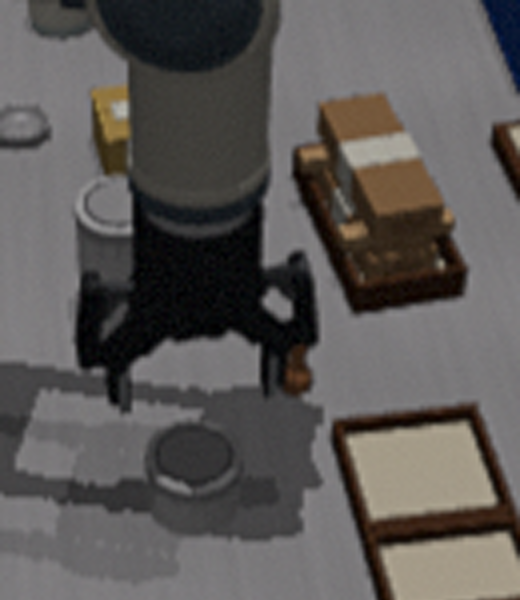

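Call:
arm_command(rows=[[[0.03,0,0],[0,0,0]],[[0.025,0,0],[0,0,0]],[[0.015,0,0],[0,0,0]],[[0.004,0,0],[0,0,0]],[[0,0,0],[0,0,0]],[[0,0,0],[0,0,0]]])

```text
time_s: 29.05
position: [0.4601, -0.1024, 0.0367]
orientation: [1.177, 1.228, -1.175]
force: [-0.6, -0.3, 0.2]
opening: 1.003
```

Call:
arm_command(rows=[[[0,0,0],[0,0,0]],[[0,0,0],[0,0,0]],[[0,0,0],[0,0,0]],[[0,0,0],[0,0,0]],[[0,0,0],[0,0,0]],[[0,0,0],[0,0,0]],[[0,0,0],[0,0,0]]], jaw=-1, force=35)

```text
time_s: 29.75
position: [0.4599, -0.1024, 0.0366]
orientation: [1.177, 1.228, -1.175]
force: [-1.7, 0.6, 5.6]
opening: 0.736
```

```bash
python3 g.py .6172 -.1005 .12 2.6; python3 - <<'E'
from h import *
s=snap('top')
q=np.array([ray(s,162+(x+.5)/10-.5,130+(y+.5)/10-.5,.082) for x,y in [(80,205),(545,120),(575,300),(105,370)]]);print(q.mean(0))
q2=np.array([ray(s,162+(x+.5)/10-.5,130+(y+.5)/10-.5,.038) for x,y in [(110,245),(560,165),(592,330),(145,410)]]);print(q2.mean(0))
for r in(q,q2): print([np.degrees(np.arctan2(*(r[i]-r[j])[1::-1])) for i,j in((0,1),(3,2))],[np.linalg.norm(r[i]-r[j]) for i,j in((0,1),(3,2),(0,3))])
E
```

```text
t 29.8 pos [ 0.4599 -0.1024  0.0366] yaw 2.6 open 0.736 F [-1.7  0.6  5.6] j6 -0.34
turn about tool x: -0.0 deg (-0.000 rad), alt 180.0; tilt fix [ 0.      0.0008 -0.0023]
shift mm now: [-83.1 157.4   5.2]  after turn: [-83.4 157.2   5.2]
[0.62867602 0.15898813 0.082     ]
[0.62854858 0.15833695 0.038     ]
[np.float64(99.16503684844905), np.float64(97.15304677642537)] [np.float64(0.13821292701130658), np.float64(0.1382726927121748), np.float64(0.05037638741309632)]
[np.float64(98.86003284979554), np.float64(98.87155622245963)] [np.float64(0.13755040834804882), np.float64(0.13597997969542933), np.float64(0.0523871742009583)]
```

Call:
arm_command(rows=[[[-0.02,0,0],[0,0,0]],[[-0.03,0,0],[0,0,0]],[[-0.02,0.02,0],[0,0,0]],[[0,0.035,0.001],[0,0,0]],[[0,0.035,0.001],[0,0,0]],[[0,0.035,0.001],[0,0,0]],[[0,0.033,0.001],[0,0,0]],[[0,0,0],[0,0,0]]])

```text
time_s: 30.6
position: [0.6192, -0.0986, 0.1025]
orientation: [1.175, 1.233, -1.177]
force: [-1.0, 0.1, -1.0]
opening: 0.735
```

Call:
arm_command(rows=[[[0.02,0,0.001],[0,0,0]],[[0.02,0,0],[0,0,0]],[[0.01,0,0],[0,0,0]],[[0,0,0],[0,0,0]],[[0,0,0],[0,0,0]]])

```text
time_s: 31.1
position: [0.6171, -0.1001, 0.0557]
orientation: [1.176, 1.23, -1.176]
force: [-0.2, -0.1, -0.6]
opening: 0.738
```

```bash
python3 g.py .618 -.1005 .044 2.6; python3 - <<'E'
from h import *
for n in('top','side'):
    s=snap(n);x=s['pixels'];x0,y0,x1,y1=(250,120,340,190) if n=='top' else (280,120,400,260)
    f=6 if n=='top' else 4
    cv2.imwrite('pics/d1_%s.png'%n,cv2.resize(x[y0:y1,x0:x1,::-1],None,fx=f,fy=f,interpolation=cv2.INTER_CUBIC)[:600])
E
```

```text
t 31.1 pos [ 0.6171 -0.1001  0.0557] yaw 2.6 open 0.738 F [-0.2 -0.1 -0.6] j6 -0.26
turn about tool x: -0.0 deg (-0.000 rad), alt 180.0; tilt fix [ 0.      0.0001 -0.0004]
shift mm now: [11.7  0.9  0.4]  after turn: [11.7  0.9  0.4]
```

View pics/d1_side.png

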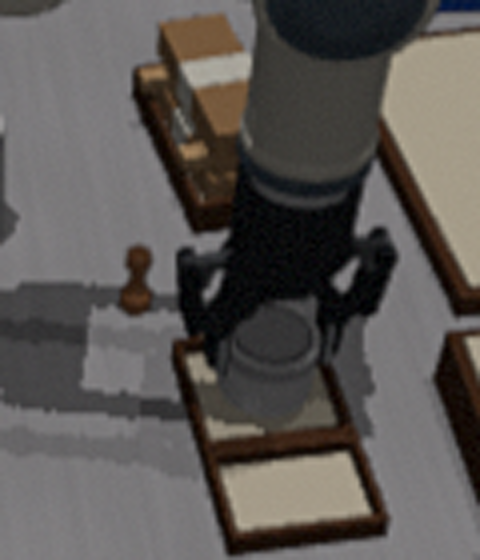

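Call:
arm_command(rows=[[[0.006,0.001,0],[0,0,0]],[[0.004,0,0],[0,0,0]],[[0.002,0,0],[0,0,0]],[[0.001,0,0],[0,0,0]],[[0,0,0],[0,0,0]],[[0,0,0],[0,0,0]]])

```text
time_s: 31.8
position: [0.6181, -0.0999, 0.0426]
orientation: [1.176, 1.23, -1.176]
force: [-4.5, 0.3, 5.1]
opening: 0.738
```

```bash
python3 g.py .618 -.1005 .0426 2.6
```

```text
t 31.8 pos [ 0.6181 -0.0999  0.0426] yaw 2.6 open 0.738 F [-4.5  0.3  5.1] j6 -0.26
turn about tool x: -0.0 deg (-0.000 rad), alt 180.0; tilt fix [ 0.     -0.      0.0002]
shift mm now: [ 0.  -0.1  0.6]  after turn: [ 0.  -0.1  0.6]
```

Call:
arm_command(rows=[[[0,0,0],[0,0,0]],[[0,0,0],[0,0,0]],[[0,0,0],[0,0,0]],[[-0.015,0,0],[0,0,0]],[[-0.03,0,0],[0,0,0]],[[-0.045,0,0],[0,0,0]],[[-0.045,0,0],[0,0,0]],[[-0.02,0,0],[0,0,0]]], jaw=0.9)

```text
time_s: 32.6
position: [0.6195, -0.1002, 0.2045]
orientation: [1.179, 1.222, -1.171]
force: [-0.1, 0.7, 0.7]
opening: 0.948
```

```bash
python3 g.py .4417 .272 .19 6.7; python3 - <<'E'
from h import *
for n in('top','side'):
    s=snap(n);x=s['pixels'];x0,y0,x1,y1=(135,200,183,240) if n=='top' else (255,110,290,155)
    cv2.imwrite('pics/d2_%s.png'%n,cv2.resize(x[y0:y1,x0:x1,::-1],None,fx=12,fy=12,interpolation=cv2.INTER_CUBIC)[:600])
E
```

```text
t 32.6 pos [ 0.6195 -0.1002  0.2045] yaw 2.6 open 0.948 F [-0.1  0.7  0.7] j6 -0.26
turn about tool x: -4.1 deg (-0.072 rad), alt 175.9; tilt fix [-0.      0.0023 -0.0086]
shift mm now: [  12.2 -161.  -379.9]  after turn: [  14.5 -133.2 -390.5]
```

View pics/d2_top.png

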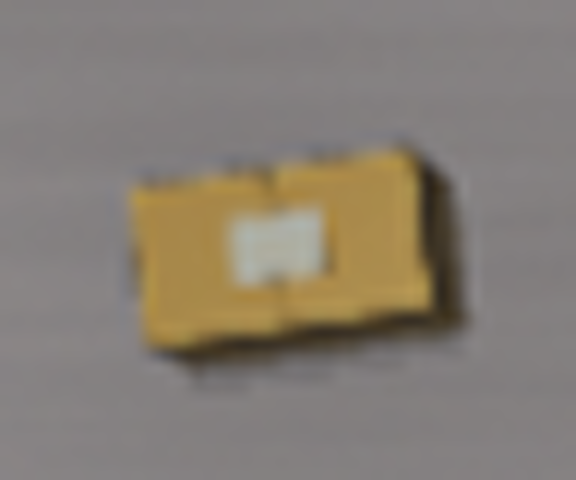

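View pics/d2_side.png

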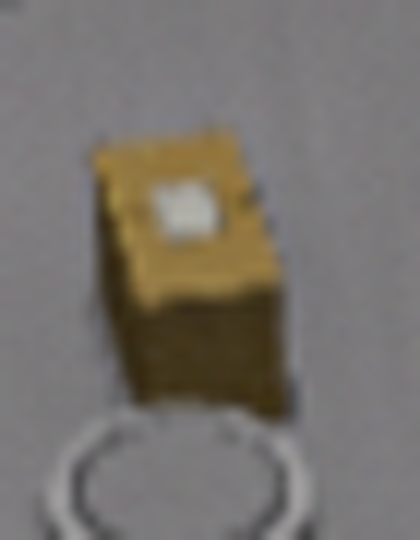

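Call:
arm_command(rows=[[[0,0,0],[-0.072,0,0]],[[0,-0.01,-0.03],[0,0,0]],[[0,-0.014,-0.04],[0,0,0]],[[0,-0.014,-0.04],[0,0,0]],[[0,-0.014,-0.04],[0,0,0]],[[0,-0.014,-0.04],[0,0,0]],[[0,-0.014,-0.04],[0,0,0]],[[0,-0.014,-0.04],[0,0,0]]], jaw=0.4)

```text
time_s: 33.5
position: [0.4919, 0.1584, 0.1961]
orientation: [1.122, 1.263, -1.124]
force: [0.6, -0.1, 0.6]
opening: 0.7
```

Call:
arm_command(rows=[[[0,-0.014,-0.04],[0,0,0]],[[0,-0.014,-0.04],[0,0,0]],[[0.02,-0.011,-0.04],[0,0,0]],[[0.03,0,0],[0,0,0]],[[0.03,0,0],[0,0,0]],[[0,0,0],[0,0,0]],[[0,0,0],[0,0,0]]])

```text
time_s: 34.2
position: [0.4401, 0.2715, 0.1167]
orientation: [1.121, 1.263, -1.124]
force: [1.2, -0.1, 1.4]
opening: 0.702
```

```bash
python3 g.py .4417 .272 .036 6.7; python3 - <<'E'
from h import *
s=snap('side');x=s['pixels'];x0,y0,x1,y1=(200,60,320,200)
cv2.imwrite('pics/d3.png',cv2.resize(x[y0:y1,x0:x1,::-1],None,fx=4,fy=4,interpolation=cv2.INTER_CUBIC)[:600])
s=snap('top');x=s['pixels'];x0,y0,x1,y1=(250,120,340,190)
cv2.imwrite('pics/d3t.png',cv2.resize(x[y0:y1,x0:x1,::-1],None,fx=6,fy=6,interpolation=cv2.INTER_CUBIC)[:600])
print(np.round(ray(snap('side'),270.7,127.9,.05),4))
E
```

```text
t 34.2 pos [0.4401 0.2715 0.1167] yaw 6.7 open 0.702 F [ 1.2 -0.1  1.4] j6 0.37
turn about tool x: -0.0 deg (-0.000 rad), alt 180.0; tilt fix [0.     0.0008 0.0019]
shift mm now: [80.7  1.8 -0.4]  after turn: [80.7  1.6 -0.3]
[0.4439 0.2703 0.05  ]
```

View pics/d3.png

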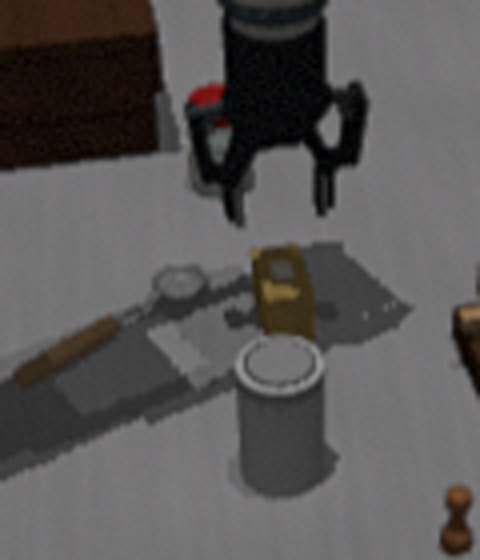

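View pics/d3t.png

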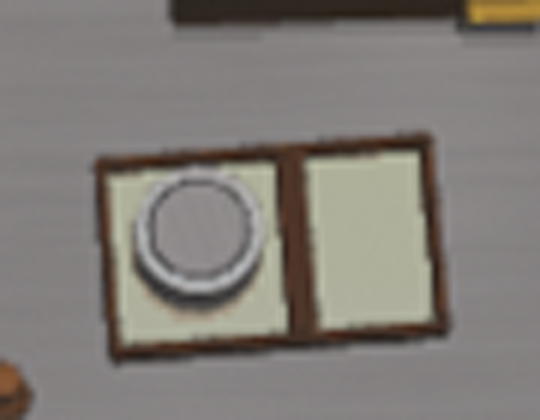

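Tin sits in the wide pocket. Carton target (0.4425, 0.2715).

Call:
arm_command(rows=[[[0.03,0.002,0],[0,0,0]],[[0.025,0,0],[0,0,0]],[[0.018,0,0],[0,0,0]],[[0.007,0,0],[0,0,0]],[[0,0,0],[0,0,0]],[[0,0,0],[0,0,0]]])

```text
time_s: 34.95
position: [0.4435, 0.2724, 0.0388]
orientation: [1.125, 1.261, -1.121]
force: [0.5, -0.3, 0.1]
opening: 0.701
```

Call:
arm_command(rows=[[[0,0,0],[0,0,0]],[[0,0,0],[0,0,0]],[[0,0,0],[0,0,0]],[[0,0,0],[0,0,0]],[[0,0,0],[0,0,0]],[[0,0,0],[0,0,0]],[[0,0,0],[0,0,0]]], jaw=-1, force=25)

```text
time_s: 35.65
position: [0.4435, 0.2725, 0.0389]
orientation: [1.125, 1.261, -1.12]
force: [-0.9, 0.2, 6.2]
opening: 0.466
```

Call:
arm_command(rows=[[[-0.02,0,0],[0,0,0]],[[-0.04,0,0],[0,0,0]],[[-0.04,0,0],[0.137,0,0]],[[-0.04,0,0],[0.137,0,0]],[[-0.01,0,0],[0.137,0,0]],[[0,0,0],[0.137,0,0]],[[0,0,0],[0.137,0,0]],[[0,0,0],[0.137,0,0]]])

```text
time_s: 36.45
position: [0.4425, 0.272, 0.1871]
orientation: [1.711, 0.785, -1.71]
force: [0.1, 0.7, -1.6]
opening: 0.464
```

Call:
arm_command(rows=[[[0,0,0],[0.137,0,0]],[[0,0,0],[0.137,0,0]],[[0,0,0],[0.137,0,0]],[[0,0,0],[0.137,0,0]],[[0,0,0],[0.137,0,0]],[[0,0,0],[0.137,0,0]],[[0,0,0],[0,0,0]],[[0,0,0],[0,0,0]]])

```text
time_s: 37.25
position: [0.4425, 0.272, 0.187]
orientation: [2.197, 0.052, -2.197]
force: [-0.8, 0.1, -1.2]
opening: 0.462
```

```bash
python3 g.py .622 -.1885 .15 92.6
```

```text
t 37.2 pos [0.4425 0.272  0.187 ] yaw -87.3 open 0.462 F [-0.8  0.1 -1.2] j6 2.01
turn about tool x: 0.1 deg (0.002 rad), alt -179.9; tilt fix [ 0.      0.0001 -0.0001]
shift mm now: [  37.   468.5 -157.4]  after turn: [  37.   468.2 -158.4]
```

Call:
arm_command(rows=[[[0,0.02,-0.006],[0,0,0]],[[0,0.036,-0.012],[0,0,0]],[[0,0.036,-0.012],[0,0,0]],[[0,0.036,-0.012],[0,0,0]],[[0,0.036,-0.012],[0,0,0]],[[0,0.036,-0.012],[0,0,0]],[[0,0.036,-0.012],[0,0,0]],[[0,0.036,-0.012],[0,0,0]]])

```text
time_s: 38.05
position: [0.5447, 0.0027, 0.1871]
orientation: [2.198, 0.052, -2.197]
force: [1.0, -0.6, -1.0]
opening: 0.466
```

Call:
arm_command(rows=[[[0,0.036,-0.012],[0,0,0]],[[0,0.036,-0.012],[0,0,0]],[[0,0.036,-0.012],[0,0,0]],[[0,0.036,-0.012],[0,0,0]],[[0,0.036,-0.014],[0,0,0]],[[0.02,0.016,-0.006],[0,0,0]],[[0.03,0,0],[0,0,0]],[[0.02,0,0],[0,0,0]]])

```text
time_s: 38.85
position: [0.6204, -0.1893, 0.1144]
orientation: [2.196, 0.051, -2.201]
force: [0.4, -0.6, -0.7]
opening: 0.463
```

Call:
arm_command(rows=[[[0.02,0,0],[0,0,0]],[[0.01,0,0],[0,0,0]],[[0,0,0],[0,0,0]],[[0,0,0],[0,0,0]]])

```text
time_s: 39.25
position: [0.6213, -0.1886, 0.088]
orientation: [2.2, 0.049, -2.198]
force: [0.7, 0.1, -0.8]
opening: 0.463
```

```bash
python3 g.py .622 -.1885 .046 92.6; python3 - <<'E'
from h import *
for n in('top','side'):
    s=snap(n);x=s['pixels'];x0,y0,x1,y1=(250,120,340,190) if n=='top' else (280,120,400,260)
    f=6 if n=='top' else 4
    cv2.imwrite('pics/d4_%s.png'%n,cv2.resize(x[y0:y1,x0:x1,::-1],None,fx=f,fy=f,interpolation=cv2.INTER_CUBIC)[:600])
E
```

```text
t 39.2 pos [ 0.6213 -0.1886  0.088 ] yaw -87.4 open 0.463 F [ 0.7  0.1 -0.8] j6 1.18
turn about tool x: -0.0 deg (-0.001 rad), alt 180.0; tilt fix [ 0.     -0.0009 -0.0004]
shift mm now: [42.  -0.1 -0.7]  after turn: [42.  -0.1 -0.7]
```

View pics/d4_side.png

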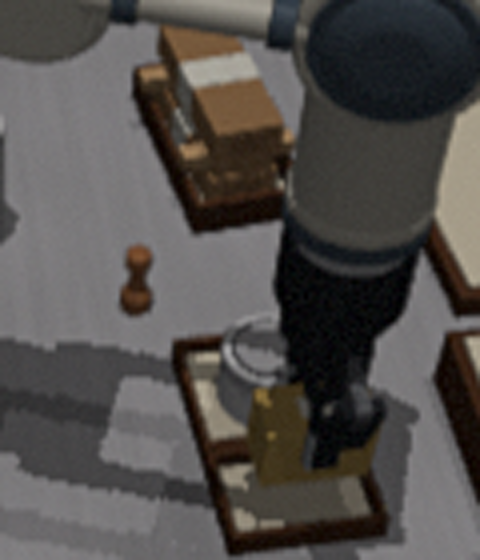

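View pics/d4_top.png

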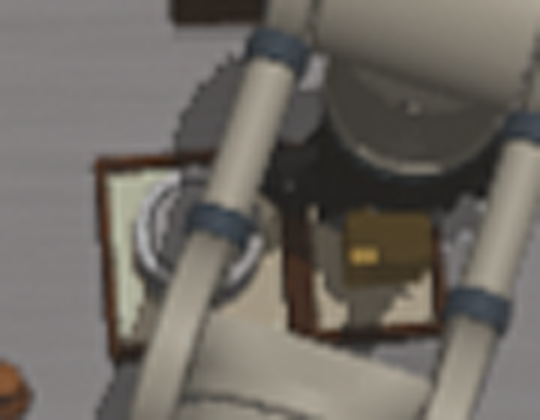

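Call:
arm_command(rows=[[[0.01,0,-0.001],[0,0,0]],[[0.012,0,0],[0,0,0]],[[0.008,0,0],[0,0,0]],[[0.004,0,0],[0,0,0]],[[0,0,0],[0,0,0]],[[0,0,0],[0,0,0]]])

```text
time_s: 39.95
position: [0.6219, -0.1886, 0.0531]
orientation: [2.199, 0.048, -2.199]
force: [0.1, 0.7, -1.4]
opening: 0.465
```

```bash
python3 g.py .622 -.1885 .045 92.6; python3 - <<'E'
from h import *
s=snap('side');x=s['pixels'];x0,y0,x1,y1=(310,180,390,260)
cv2.imwrite('pics/d5.png',cv2.resize(x[y0:y1,x0:x1,::-1],None,fx=7,fy=7,interpolation=cv2.INTER_CUBIC)[:600])
E
```

```text
t 40.0 pos [ 0.6219 -0.1886  0.0531] yaw -87.5 open 0.465 F [ 0.1  0.7 -1.4] j6 1.18
turn about tool x: -0.1 deg (-0.002 rad), alt 179.9; tilt fix [0.     0.0001 0.    ]
shift mm now: [ 8.1 -0.1 -0.1]  after turn: [ 8.1 -0.1 -0.1]
```

View pics/d5.png

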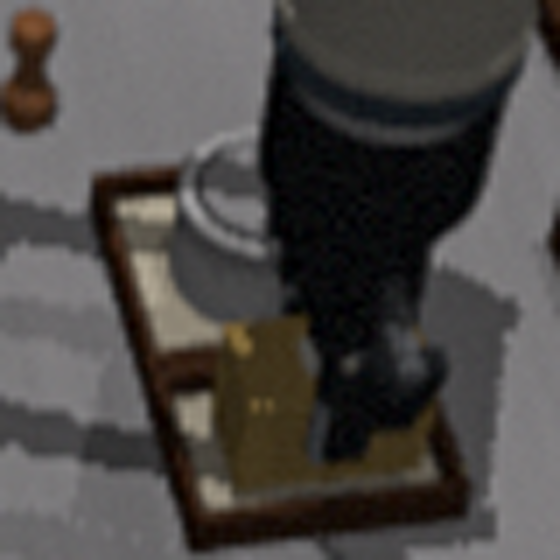

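Call:
arm_command(rows=[[[0.004,0,0],[0,0,0]],[[0.003,0,0],[0,0,0]],[[0.001,0,0],[0,0,0]],[[0,0,0],[0,0,0]],[[0,0,0],[0,0,0]]])

```text
time_s: 40.5
position: [0.6219, -0.1885, 0.045]
orientation: [2.199, 0.048, -2.199]
force: [-0.0, 0.1, -0.3]
opening: 0.467
```

```bash
python3 g.py .622 -.1885 .045 92.6
```

```text
t 40.5 pos [ 0.6219 -0.1885  0.045 ] yaw -87.5 open 0.467 F [-0.   0.1 -0.3] j6 1.18
turn about tool x: -0.1 deg (-0.002 rad), alt 179.9; tilt fix [-0.  0. -0.]
shift mm now: [ 0.  -0.  -0.1]  after turn: [ 0.  -0.  -0.1]
```

Lower a touch, then release to ~56 mm and rise.

Call:
arm_command(rows=[[[0.001,0,0],[0,0,0]],[[0,0,0],[0,0,0]],[[0,0,0],[0,0,0]]])

```text
time_s: 40.8
position: [0.622, -0.1886, 0.0449]
orientation: [2.2, 0.048, -2.199]
force: [-3.4, 1.2, 5.6]
opening: 0.458
```

Call:
arm_command(rows=[[[0,0,0],[0,0,0]],[[0,0,0],[0,0,0]],[[0,0,0],[0,0,0]],[[-0.015,0,0],[0,0,0]],[[-0.03,0,0],[0,0,0]],[[-0.045,0,0],[0,0,0]],[[-0.045,0,0],[0,0,0]],[[-0.03,0,0],[0,0,0]]], jaw=0.25)

```text
time_s: 41.6
position: [0.6225, -0.1887, 0.2148]
orientation: [2.204, 0.046, -2.192]
force: [0.2, -0.1, 1.2]
opening: 0.622
```

Call:
arm_command(rows=[[[-0.02,0.04,0],[0,0,0]],[[0,0.04,0],[0,0,0]],[[0,0.04,0],[0,0,0]],[[0,0.04,0],[0,0,0]],[[0,0.03,0],[0,0,0]],[[0,0.03,0],[0,0,0]],[[0,0,0],[0,0,0]],[[0,0,0],[0,0,0]]])

```text
time_s: 42.4
position: [0.6313, -0.4089, 0.2293]
orientation: [2.2, 0.047, -2.2]
force: [-0.7, 0.1, -0.1]
opening: 0.626
```

```bash
python3 g.py .622 -.1885 .045 92.6; python3 - <<'E'
from h import *
for n in('top','side'):
    s=snap(n);x=s['pixels'];x0,y0,x1,y1=(120,130,340,250) if n=='top' else (240,110,390,270)
    f=3.6
    cv2.imwrite('pics/e_%s.png'%n,cv2.resize(x[y0:y1,x0:x1,::-1],None,fx=f,fy=f,interpolation=cv2.INTER_CUBIC)[:600])
E
```

```text
t 42.4 pos [ 0.6313 -0.4089  0.2293] yaw -87.6 open 0.626 F [-0.7  0.1 -0.1] j6 0.91
turn about tool x: -0.2 deg (-0.003 rad), alt 179.8; tilt fix [-0.     -0.0001  0.0003]
shift mm now: [ 1.844e+02 -2.205e+02 -1.000e-01]  after turn: [ 184.3 -220.6   -0.7]
```

View pics/e_side.png

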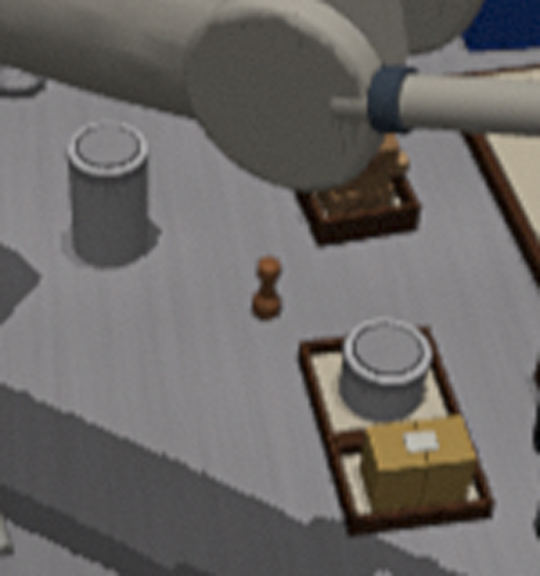

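View pics/e_top.png

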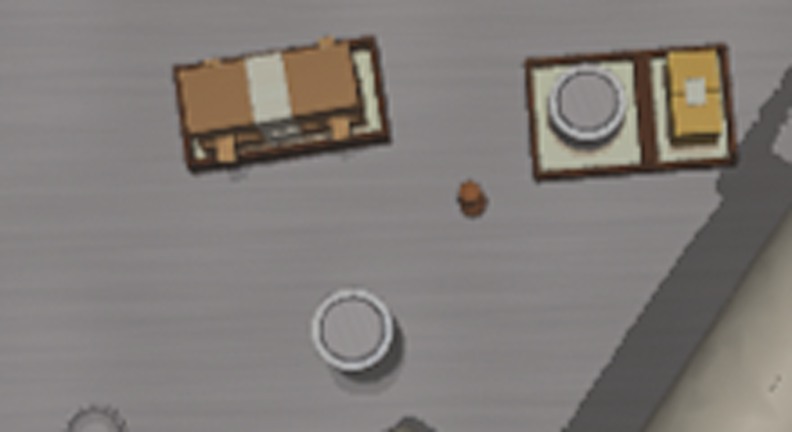

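All objects are in place: in the top view the brick stack is at about (282,95), the tin at (587,103) and the carton at (694,95). The caddy still stands at (353,330). Signing off.

```bash
python3 -c "
from cell import robot
print(robot.sign_off())"
```

```text
the job is handed in; nothing more can be done
None
```

Both gift sets are made up and the job is handed in, at about 42 s of the 128 s allowed; the sign-off gave no verdict.

- **Plain box:** The two sticks lie crosswise on the lower brick, about 48 mm either side of its middle. The second brick rests on them. A top-view measurement put the two bricks' centres within about 1 mm of each other. Their directions agreed within about 1°, though the upper brick's own two edges differed by 2°.
- **Two-pocket box:** The low tin stands in the wider pocket and the gold carton in the narrower one, with its long side along the box's x. For both, the wrist force rose to about 5–6 N as they met the floor. The last pictures show both standing upright inside their pockets.
- **Left alone:** The tall caddy still stands where it was, and I did not touch the look-alikes.

In the last side view the arm hid most of the brick box, so the final check of that stack is from the top view. An earlier side view, taken after the upper brick was released, showed it sitting level. No check failed or disagreed, and the gripper was well clear of everything at hand-in.

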